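Add a bead cup to a ratchet-clamped row

TASK

Add the loose bead cup to the clamped row: press the orange release lever down and, keeping it pressed, push the sliding stop all the way back along its toothed bar; then push the loose cup across the board into the space, up against the bar beside the other three. Finally push the stop up snug against the row so that the ratchet holds all four cups, and let go. Work with the fingertips only: lift nothing and tip nothing over, and leave the spool, the blue disc and the thimble where they stand.

Things in the scene. Friction and masses are not known exactly. Their poses are not given: they have to be found in the camera images.
- rack: fixed plywood clamp board, 205 (x) x 360 (y) x 12 mm. Origin on the underside; in its frame the top is at z 12 mm and spans x -115 to +90, y -180 to +180 mm. +y runs along the row of three cups to the black fixed jaw (cork face at y = +145 mm), +x to the steel bar: front face at x = 56 mm, 8 mm thick, z 30 to 50 mm, saw teeth on top. The cups' backs stand at the bar.
- stop (a joint): how far the grey sliding stop is pushed back towards the board's -y (m): starts at 0.001 to 0.005, closed on three cups; ends at 0.088; with four cups held snug 0.036 to 0.049. It rubs with 2 N. Its pawl lets it move towards the row (+y), clicking over teeth 6 mm apart (about 6 N), and blocks it the other way unless the lever is held down.
- release (a joint): angle of the orange release lever (rad): 0 at rest, 0.30 fully down. The pawl clears the teeth above 0.25; it springs back when let go. Clicking over teeth makes it nod to about 0.22.
- lever_pad (a point): middle of the top of the orange lever's thumb pad, 26 (x) x 38 (y) mm, 66 mm above the table at rest, moving with the stop. Pressed here it goes down 8 mm, at about 1.5 N at first and 3 N at the bottom. A grey hood, as high as the pad, begins 32 mm from here on the +y side, the finger rest 20 mm on the -y side; both x sides are open.
- finger_rest (a point): top of the front (+y) face of the grey finger rest that stands behind the lever: an upright part of the stop, 32 (x) x 9 (y) mm, top 78 mm above the table. A fingertip on the lever pad pushes against it, towards -y, to move the stop back.
- stop_back (a point): middle of the rear (-y) face of the same finger rest, 60 mm above the table; the face is 32 mm wide and reaches from 18 to 78 mm above the table. Push here towards +y to close the stop.
- stop_face (a point): middle of the stop's cork face (70 mm along x, 34 mm high, centre 33 mm above the table), which looks to +y and bears on the last cup. The arm behind it is 12 mm thick and reaches forward to x = -22 mm of the board.
- slot (a point): on the board's top, where the middle of the fourth cup belongs: beside the third cup, back to the bar (x = 23.5, y = -19.5 mm of the board).
- new_cup: loose oval bead cup, lilac beads, closed white lid: 46 (its x) x 64 (its y) x 36 mm, 50 g, origin under its centre. It tapers to 38 x 56 mm at the foot; the lid's rim, 30 to 36 mm up, is widest. It starts on the front of the board before the space that the opened stop leaves, long axis roughly along the board's x. Two fingertips about 30 mm apart steer it best.
- row_cup1: bead cup like the loose one, next to the fixed jaw.
- row_cup2: bead cup like the loose one, middle of the row.
- row_cup3: bead cup like the loose one, next to the sliding stop.
- red_spool: bystander: spool of red thread, 28 mm across, 52 mm high, standing on the left front of the board. Origin under its centre.
- blue_disc: bystander: flat blue screw box, 39 mm across, 16 mm high, on the front of the board. Origin under its centre.
- thimble: bystander: steel thimble, 20 mm across, 22 mm high, on the front of the board. Origin under its centre.
Things that resemble listed ones, but are neither listed nor needed, are in the scene too. Leave any green or turquoise look-alike of the row_cup1 alone.

How it is judged:
By the outcome, as a careful person would: the job done as asked, in the order asked, and still so for the second after the job is handed in, with the robot touching nothing.
It also fails if it takes over 64 s, if anything falls off the work surface, if the arm or the gripper's body presses on something with over 40 N, if the wrist force passes 120 N, or if a joint passes its speed limit or range.

ROBOT

A 6-joint arm with a two-finger parallel gripper is mounted at the origin on a cart in front of the work surface, level with it; the furniture and walls round the work are solid. World frame = base frame: x ahead of the robot, y to its left, z up, the work surface at z = 0. Lengths are in m, angles in rad, forces in N, time in s.
With the tool pointing down it reaches from about 0.3 to 0.875 m from the base axis. Payload 4.2 kg.
Tool frame: the origin (TCP) lies at the very end of the fingers, on their centre line; the grasp point (between the pads) lies 19 mm behind it; z points along the fingers, y is the line along which they close (so a half turn about z gives the same grasp; the last joint's range is limited). The gripper opens to 85 mm and grips with 20 to 120 N. Pads are 22 mm wide; open, the fingers measure 114 mm over their backs; the gripper's body (76 mm by 85 mm) begins 54 mm behind the grasp point. The pads swing forward as they close: fully open they stand 13 mm farther back than shut.
Start: joints at [-1.231, 0.32, 1.565, -0, 1.257, -0.02], TCP at [0.202, -0.538, 0.231] pointing down, gripper open.
Joint ranges: [-3.11, 3.11], [-0.84, 2.01], [0.21, 2.61], [-1.34, 4.49], [0.05, 2.63], [-2.56, 2.56]. Speed limits (rad/s): [2.57, 2.57, 3.14, 3.14, 3.14, 3.14].

INTERFACE

Orientations are given as [roll, pitch, yaw] about the fixed x, y, z axes, in that order (R = Rz(yaw) Ry(pitch) Rx(roll)).
In Python, from station import r gives the robot as it stands.
- The arm moves only by the shell command python3 -m creep 'ROWS'. ROWS is JSON, a list of rows, each a list of 3 entries, a list of its own where there are three numbers: the shift along the tool's x, y, z in cm, then the turn about the tool's z in degrees, then the opening, from 0 (shut) to 1 (fully open). A call has 1 to 5 rows; each row shifts and turns the commanded pose from where the row before left it, along the tool's axes as they then stand; what a row does not reach is not made up. A row lasts 1/12 s, in which the tool goes at most 41.7 mm and 7.16 degrees, less where a joint would pass 70% of its speed; a pose out of reach is approached as far as the arm can. A call is refused whole if a number of a shift passes 4.17 or a number of a turn 7.16, either way. A call with a gripper value outside its range is refused whole. The fingers move at their own pace and stop on an object; the grip force is fixed at half the most. Time passes only in rows, so rows that do not move let the fingers close. It gives the time, the measured TCP pose, the force, the opening and the grip force at its end, in the units of the state.
- r.sense(): the state, without advancing time (a new reading comes with each control period).
- r.capture(name): name is "scene" or "side" or "wrist"; returns the picture (420x560x3 uint8, red, green, blue); there is no depth.
- r.camera_model(name): a dict with "mtx" (3x3 intrinsics, pixels), "world_to_cam" (4x4, takes a point from world to camera coordinates). Camera axes: x right, y down, z forward; pixel columns grow to the right and rows downward; lengths in m; the calibration is good to about 2 mm. The wrist camera is an equidistant fisheye: a pixel r from the principal point sees the ray r / f radians off the axis. A picture is of the moment at which its call begins: read the wrist's pose just before it. camera_model takes no time and is no camera call; for the wrist camera it gives the pose at the moment of the call.
- r.sign_off(): hands the job in; it is judged then, once.
The state is a dict: "time": time; "joints": joint angles; "qvel": joint speeds; "tau": joint torques, N m; "position": TCP position; "ee_rot": TCP orientation; "contact_force": force on the tool from outside, world axes, zero at the start; "wrist_torque": the same for the moment, N m; "width": finger opening in m; "gripper_force": force on a finger pad.
Only numpy, scipy, OpenCV 4.12 (cv2) and the standard library are available. Lean on these libraries where they do the work, as an engineer would, in place of code of your own. Each camera call takes 0.05 s, during which the arm holds its last target. There are 200 camera calls.

## Working session

There is one attempt and no reset: what is moved stays moved. The work goes in short steps, Python scripts to look and compute and a shell command to move; the robot and the scene stay as the last step left them, time stands still between calls to the robot, and variables do not carry over. Pictures are saved under pics/ and viewed, at most 10 in all, crops included, and the job is handed in when it is done.

```bash
mkdir -p pics; ls
python3 - <<'E'
from station import r
import cv2,numpy as np
for n in("scene","side"):
    im=r.capture(n); cv2.imwrite(f"pics/{n}0.png",im[:,:,::-1]); m=r.camera_model(n)
    print(n,np.round(m["mtx"],1).tolist(),np.round(m["world_to_cam"],3).tolist())
s=r.sense();print(s["time"],s["position"],s["ee_rot"],s["width"])
E
```

```text
pics
scene [[464.4, 0.0, 276.6], [0.0, 464.4, 200.8], [0.0, 0.0, 1.0]] [[-0.583, -0.812, -0.009, 0.422], [-0.592, 0.433, -0.679, 0.286], [0.556, -0.391, -0.734, 0.667], [0.0, 0.0, 0.0, 1.0]]
side [[517.4, 0.0, 280.1], [0.0, 517.4, 213.7], [0.0, 0.0, 1.0]] [[0.855, -0.519, -0.01, -0.376], [-0.285, -0.451, -0.846, 0.29], [0.435, 0.726, -0.534, 0.619], [0.0, 0.0, 0.0, 1.0]]
0.1 [ 0.20229023 -0.53776838  0.23056257] [-3.13996684e+00 -7.64809757e-07  3.59786728e-01] 0.08558878997572544
```

View pics/scene0.png

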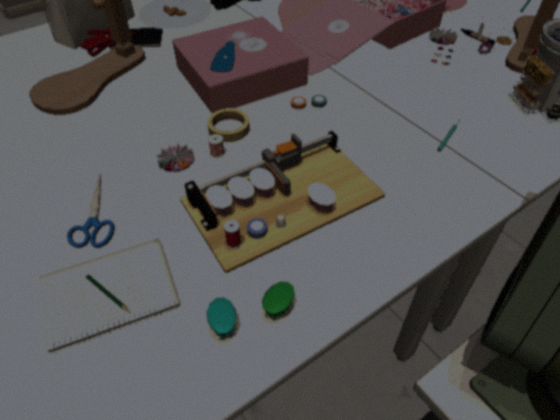

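View pics/side0.png

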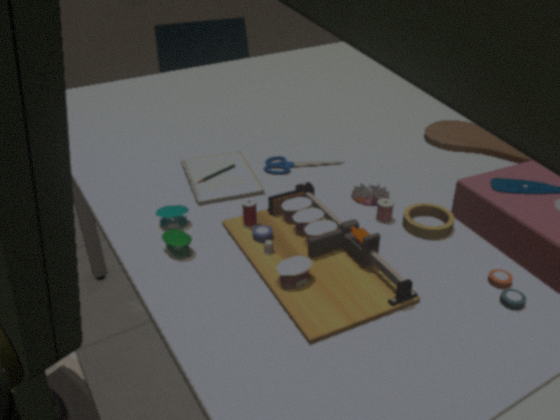

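The scene view shows the board with the three row cups at (220,200), (241,190) and (262,181), and the loose cup at (321,195). The lever is at (287,147), the spool at (232,233), the disc at (257,228) and the thimble at (281,220).

Look-alikes for the cups are the turquoise (222,316) and green (279,298) ones off the board. The other spools and orange items, (216,145) and (299,102), are also off the board. I choose the cup and lever on the board.

```bash
cat > h.py <<'E'
from station import r
import cv2,numpy as np
def cam(n):
    m=r.camera_model(n); return np.array(m["mtx"]),np.array(m["world_to_cam"])
def plane(n,px,z):
    K,T=cam(n); px=np.atleast_2d(px).astype(float)
    d=np.c_[px,np.ones(len(px))]@np.linalg.inv(K).T@T[:3,:3]; c=-T[:3,:3].T@T[:3,3]
    return c+d*((z-c[2])/d[:,2])[:,None]
def proj(n,P):
    K,T=cam(n); P=np.atleast_2d(P); q=(P@T[:3,:3].T+T[:3,3])@K.T; return q[:,:2]/q[:,2:]
E
python3 - <<'E'
from h import *
out=[]
for n,box in(("scene",(170,120,395,275)),("side",(215,175,425,335))):
    im=cv2.imread(f"pics/{n}0.png"); hsv=cv2.cvtColor(im,cv2.COLOR_BGR2HSV)
    m=cv2.inRange(hsv,(14,90,50),(32,255,255)); k=np.zeros_like(m);x0,y0,x1,y1=box;k[y0:y1,x0:x1]=m[y0:y1,x0:x1]
    k=cv2.morphologyEx(k,cv2.MORPH_OPEN,np.ones((3,3)))
    c=max(cv2.findContours(k,cv2.RETR_EXTERNAL,cv2.CHAIN_APPROX_NONE)[0],key=cv2.contourArea)[:,0]
    h=cv2.convexHull(c)[:,0]
    W=plane(n,h,.012)[:,:2]
    q=cv2.minAreaRect((W*1000).astype(np.float32)); print(n,q); print(np.round(cv2.boxPoints(q)).tolist()); print(cv2.approxPolyDP(h,4,True)[:,0].tolist(), np.round(plane(n,cv2.approxPolyDP(h,4,True)[:,0],.012)*1000)[:,:2].tolist())
    crop=cv2.convertScaleAbs(im[y0:y1,x0:x1],alpha=1.6); crop=cv2.resize(crop,None,fx=2.6 if n=="scene" else 2.4,fy=2.6 if n=="scene" else 2.4,interpolation=cv2.INTER_CUBIC); out.append(crop)
    cv2.imwrite(f"pics/{n}crop.png",crop)
    K,T=cam(n); print("cam",-T[:3,:3].T@T[:3,3])
E
```

```text
scene ((557.44482421875, 103.23158264160156), (356.8346862792969, 203.81983947753906), 84.84253692626953)
[[440.0, -65.0], [643.0, -84.0], [675.0, 272.0], [472.0, 290.0]]
[[383, 193], [229, 270], [182, 201], [324, 144], [340, 152]] [[448.0, -65.0], [472.0, 283.0], [667.0, 272.0], [634.0, -66.0], [593.0, -77.0]]
cam [0.04444181 0.47915914 0.68727355]
side ((559.1344604492188, 95.55242156982422), (361.714599609375, 201.60076904296875), 85.37289428710938)
[[444.0, -77.0], [645.0, -93.0], [674.0, 268.0], [473.0, 284.0]]
[[224, 221], [261, 211], [282, 214], [374, 265], [417, 300], [338, 332], [304, 334]] [[481.0, 283.0], [562.0, 277.0], [592.0, 244.0], [641.0, 16.0], [641.0, -90.0], [492.0, -80.0], [446.0, -57.0]]
cam [ 0.13417454 -0.5137716   0.57155683]
```

View pics/scenecrop.png

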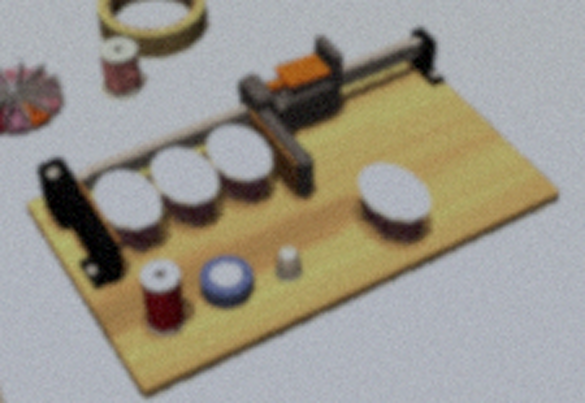

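View pics/sidecrop.png

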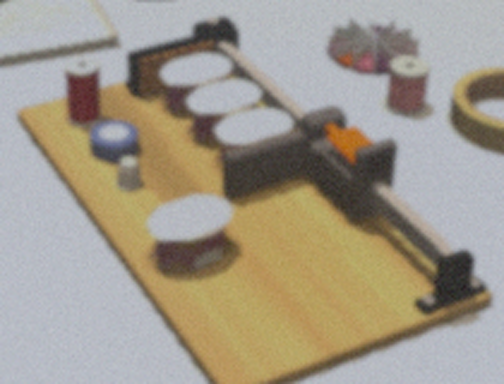

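The scene crop confirms the orange lever pad at crop (303,72), in the space between the hood and the upright finger rest at (328,60). The loose cup's lid is at crop (395,193). The side crop agrees, with the lever at (348,143) and the lid at (190,217).

```bash
cat >> h.py <<'E'
def blobs(im,lo,hi,box,amin=8):
    hsv=cv2.cvtColor(im,cv2.COLOR_BGR2HSV); m=cv2.inRange(hsv,lo,hi); k=np.zeros_like(m);x0,y0,x1,y1=box;k[y0:y1,x0:x1]=m[y0:y1,x0:x1]
    return [c for c in cv2.findContours(k,cv2.RETR_EXTERNAL,cv2.CHAIN_APPROX_NONE)[0] if cv2.contourArea(c)>amin]
def cen(c):
    M=cv2.moments(c); return M["m10"]/M["m00"],M["m01"]/M["m00"]
E
python3 - <<'E'
from h import *
B={"scene":(170,120,395,275),"side":(215,175,425,335)}
im={n:cv2.imread(f"pics/{n}0.png") for n in B}
for n in B:
    for c in blobs(im[n],(3,170,60),(14,255,255),B[n],5): print(n,"orange",np.round(cen(c),1),cv2.contourArea(c),np.round(plane(n,cen(c),.066)*1000,1)[0,:2])
    g=cv2.GaussianBlur(im[n],(3,3),0)
    for c in blobs(g,(0,0,105),(180,70,255),B[n],60):
        if cv2.contourArea(c)>3000: continue
        W=(plane(n,c[:,0],.048)[:,:2]*1000).astype(np.float32)
        e=cv2.fitEllipse(W); print(n,"lid",np.round(cen(c),1),cv2.contourArea(c),np.round(plane(n,cen(c),.048)*1000,1)[0,:2],[np.round(q,1) for q in e])
# board: predicted points
    a=np.deg2rad(-4.9)
K={}
E
```

```text
scene orange [184.2 164.5] 18.0 [702.  238.7]
scene orange [285.  148.9] 63.5 [622.3  50.8]
scene lid [228.3 125.6] 163.0 [776.2  93. ] [array([776.2,  93. ]), array([32.3, 53.2]), np.float64(150.0)]
side orange [357.1 236.2] 6.5 [619.5  41.9]
side lid [293.3 264.7] 474.5 [497.3  52.7] [array([498. ,  53.1]), array([42.4, 63.2]), np.float64(85.4)]
side lid [308.8 215.9] 772.5 [602.2 162.8] [array([602.9, 166.4]), array([ 56.5, 141.2]), np.float64(174.5)]
```

Run:
```python
from h import *
B={"scene":(170,120,395,275),"side":(215,175,425,335)}
im={n:cv2.imread(f"pics/{n}0.png") for n in B}
for n,pts in(("scene",[(287,147),(321,193),(262,179),(300,190),(321,215)]),("side",[(360,235),(292,266),(320,228),(280,290)])):
    h=cv2.cvtColor(cv2.GaussianBlur(im[n],(3,3),0),cv2.COLOR_BGR2HSV); print(n,[h[y,x].tolist() for x,y in pts])
L={"scene":(75,)*1}
for n in B:
    g=cv2.GaussianBlur(im[n],(3,3),0)
    for c in blobs(g,(4,150,60),(15,255,255),B[n],15): print(n,"orange",np.round(cen(c),1),cv2.contourArea(c),np.round(plane(n,cen(c),.066)*1000,1)[0,:2])
    for c in blobs(g,(0,0,85 if n=="scene" else 115),(180,60,255),B[n],60):
        if cv2.contourArea(c)>3000: continue
        W=(plane(n,c[:,0],.048)[:,:2]*1000).astype(np.float32)
        e=cv2.fitEllipse(W); print(n,"lid",np.round(cen(c),1),cv2.contourArea(c),[np.round(q,1) for q in e])
```

```text
scene [[15, 215, 102], [109, 17, 117], [113, 18, 116], [23, 117, 107], [19, 129, 99]]
side [[16, 214, 112], [110, 13, 120], [115, 13, 120], [19, 122, 113]]
scene orange [183.9 164.3] 21.5 [703.  238.7]
scene orange [285.6 147.4] 136.0 [625.4  47. ]
scene lid [228.3 125.4] 215.0 [array([777.1,  92.4]), array([38.1, 57.1]), np.float64(151.5)]
side orange [358.5 233.3] 120.0 [627.2  47.5]
side lid [293.4 265.2] 324.0 [array([497. ,  51.7]), array([32.8, 55.4]), np.float64(85.1)]
side lid [320. 227.] 203.5 [array([598.3, 121.1]), array([29.5, 54.1]), np.float64(81.1)]
side lid [307.7 215. ] 190.5 [array([602.3, 166.7]), array([30.8, 53. ]), np.float64(83.9)]
side lid [296.1 203.5] 164.0 [array([606.5, 213.7]), array([29.5, 53.7]), np.float64(82.3)]
side lid [234.3 184.3] 704.0 [array([538.4, 348.8]), array([ 85.8, 104.3]), np.float64(79.5)]
```

```bash
sed -i 's/RETR_EXTERNAL,cv2.CHAIN/RETR_LIST,cv2.CHAIN/' h.py
python3 - <<'E'
from h import *
B={"scene":(170,120,395,275),"side":(215,175,425,335)}
im={n:cv2.imread(f"pics/{n}0.png") for n in B}
for n in B:
    g=cv2.GaussianBlur(im[n],(3,3),0)
    for c in blobs(g,(4,170,60),(18,255,255),B[n],15): print(n,"orange",np.round(cen(c),1),cv2.contourArea(c),np.round(plane(n,cen(c),.066)*1000,1)[0,:2])
    for v in (75,95,105):
     for c in blobs(g,(0,0,v if n=="scene" else v+10),(180,60,255),B[n],60):
        if not 100<cv2.contourArea(c)<700: continue
        W=(plane(n,c[:,0],.048)[:,:2]*1000).astype(np.float32)
        e=cv2.fitEllipse(W); print(n,v,"lid",np.round(cen(c),1),cv2.contourArea(c),[np.round(q,1) for q in e])
# spool etc
    for nm,lo,hi,z in(("red",(0,150,20),(6,255,255),.038),("blue",(112,60,30),(135,255,255),.02)):
        for c in blobs(g,lo,hi,B[n],20): print(n,nm,np.round(cen(c),1),np.round(plane(n,cen(c),z)*1000,1)[0,:2])
E
```

```text
scene orange [184.  164.6] 16.5 [702.1 239.1]
scene orange [286.  147.4] 124.5 [624.7  46.5]
scene 75 lid [231.2 225.4] 139.0 [array([528.5, 239.4]), array([27.2, 27.6]), np.float64(18.7)]
scene 75 lid [256.9 223.9] 134.0 [array([504.6, 200.8]), array([27.9, 29.4]), np.float64(153.7)]
scene 75 lid [321.3 193.4] 448.5 [array([495.3,  58.8]), array([45.6, 62.9]), np.float64(88.5)]
scene 75 lid [228.1 125.2] 226.0 [array([777.7,  92.4]), array([38.9, 59.1]), np.float64(150.2)]
scene 95 lid [231.1 224.8] 121.0 [array([529.7, 238.8]), array([24.5, 27. ]), np.float64(155.4)]
scene 95 lid [321.3 192.8] 418.5 [array([496.3,  57.8]), array([43.8, 61.6]), np.float64(92.4)]
scene 95 lid [228.3 125.6] 198.5 [array([776.2,  92.8]), array([36.3, 55.8]), np.float64(151.3)]
scene 105 lid [230.7 224.5] 106.0 [array([530.6, 239. ]), array([23.6, 24.7]), np.float64(168.5)]
scene 105 lid [321.4 192.4] 397.0 [array([496.9,  57.2]), array([42.3, 60.8]), np.float64(94.7)]
scene 105 lid [229.3 191.6] 658.0 [array([602.2, 197.1]), array([55.7, 95.4]), np.float64(175.0)]
scene 105 lid [261.3 178.2] 293.5 [arr
[... 207 characters left out ...]
 [358.5 233.2] 98.5 [627.4  47.8]
side 75 lid [293.7 265.2] 499.0 [array([497.7,  51.5]), array([44.1, 63.1]), np.float64(87.9)]
side 75 lid [262.  229.7] 115.5 [array([504. , 169.3]), array([28.1, 33.8]), np.float64(96.3)]
side 95 lid [293.4 264.8] 459.0 [array([498.1,  52.7]), array([41.5, 62.1]), np.float64(84.6)]
side 105 lid [293.4 265.2] 324.0 [array([497. ,  51.7]), array([32.8, 55.4]), np.float64(85.1)]
side 105 lid [320. 227.] 203.5 [array([598.3, 121.1]), array([29.5, 54.1]), np.float64(81.1)]
side 105 lid [307.7 215. ] 190.5 [array([602.3, 166.7]), array([30.8, 53. ]), np.float64(83.9)]
side 105 lid [296.1 203.5] 164.0 [array([606.5, 213.7]), array([29.5, 53.7]), np.float64(82.3)]
```

```bash
python3 -m creep '[[[0,0,0],7,0],[[0,0,0],7,0],[[0,0,0],7,0],[[0,0,0],4.6,0]]'
python3 -m creep '[[[2,-3.4,0],0,0],[[2,-3.4,0],0,0],[[2,-3.4,0],0,0],[[2,-3.4,0],0,0],[[2,-3.4,0],0,0]]'
python3 -m creep '[[[2,-3.4,0],0,0],[[2,-3.4,0],0,0],[[2,-3.4,0],0,0],[[2,-3.4,0],0,0],[[2,-3.4,0],0,0]]'
cat >> h.py <<'E'
O=np.array([.5712,.0978]);YAW=-.0864
U=np.array([[np.cos(YAW),np.sin(YAW)],[-np.sin(YAW),np.cos(YAW)]])
def loc(w): return U@(np.asarray(w)[:2]-O)
def wor(l): return U.T@np.asarray(l)+O
def tri(ps,pq):
    (K1,T1),(K2,T2)=cam("scene"),cam("side")
    X=cv2.triangulatePoints(K1@T1[:3],K2@T2[:3],np.array(ps,float).reshape(2,1),np.array(pq,float).reshape(2,1))[:,0]; return X[:3]/X[3]
def st():
    s=r.sense(); print("t",round(s["time"],2),"loc mm",np.round(loc(s["position"])*1000,1),"z",round(s["position"][2]*1000,1),"rpy",np.round(s["ee_rot"],3),"F",np.round(s["contact_force"],1),"w",round(s["width"],3))
E
python3 - <<'E'
from h import *
st()
S=lambda x,y:(170+x/2.6,120+y/2.6); D=lambda x,y:(215+x/2.4,175+y/2.4)
for nm,a,b in(("post top",S(425,37),D(455,255)),("rest top",S(327,42),D(380,146)),("pad",S(303,72),D(348,143)),("hood",S(257,85),D(322,120)),("jaw",S(50,170),D(213,28))):
    X=tri(a,b);print(nm,np.round(loc(X)*1000),round(X[2]*1000))
E
```

```text
time: 0.43
position: [0.2024, -0.5379, 0.2308]
ee_rot: [-3.141, 0.0, -0.092]
contact_force: [0.2, -0.3, -0.3]
width: 0.0386
gripper_force: 0.0
time: 0.85
position: [0.3173, -0.3758, 0.231]
ee_rot: [-3.141, 0.0, -0.088]
contact_force: [0.8, 0.4, -0.0]
width: 0.0002
gripper_force: 0.0
time: 1.27
position: [0.4318, -0.215, 0.2311]
ee_rot: [-3.142, 0.0, -0.087]
contact_force: [0.6, -0.5, -0.5]
width: 0.0001
gripper_force: 0.0
t 1.27 loc mm [-111.9 -323.7] z 231.1 rpy [-3.142  0.    -0.087] F [ 0.6 -0.5 -0.5] w 0.0
post top [  63. -169.] 48
rest top [ 68. -76.] 77
pad [ 60. -49.] 64
hood [ 64. -10.] 62
jaw [ 68. 163.] 54
```

```bash
python3 -m creep '[[[2.1,-3.4,0],0,0],[[2.1,-3.4,0],0,0],[[2.1,-3.4,0],0,0],[[2.1,-3.4,0],0,0],[[2.1,-3.4,0],0,0]]' | tail -0
python3 -m creep '[[[2.1,-3.4,1],0,0],[[2.1,-3.4,2],0,0],[[2.1,-3.4,2],0,0],[[2.1,-3.4,2],0,0],[[0,0,0],0,0]]'
python3 - <<'E'
from h import *
st()
im=r.capture("wrist"); m=r.camera_model("wrist"); np.savez("w1.npz",m=m["mtx"],T=m["world_to_cam"]); print(np.round(m["mtx"],1).tolist(),np.round(m["world_to_cam"],3).tolist())
cv2.imwrite("pics/w1.png",cv2.convertScaleAbs(im[:,:,::-1],alpha=1.6))
E
```

```text
time: 2.1
position: [0.6422, 0.0703, 0.1597]
ee_rot: [-3.14, 0.006, -0.083]
contact_force: [-0.6, -0.3, -0.7]
width: 0.0
gripper_force: 0.0
t 2.1 loc mm [ 73.1 -21.2] z 159.7 rpy [-3.14   0.006 -0.083] F [-0.6 -0.3 -0.7] w 0.0
[[325.2, 0.0, 277.2], [0.0, 325.2, 211.9], [0.0, 0.0, 1.0]] [[-0.084, -0.996, 0.001, 0.12], [-0.955, 0.081, 0.287, 0.59], [-0.286, 0.023, -0.958, 0.494], [0.0, 0.0, 0.0, 1.0]]Exception ignored on flushing sys.stdout:
BrokenPipeError: [Errno 32] Broken pipe
```

View pics/w1.png

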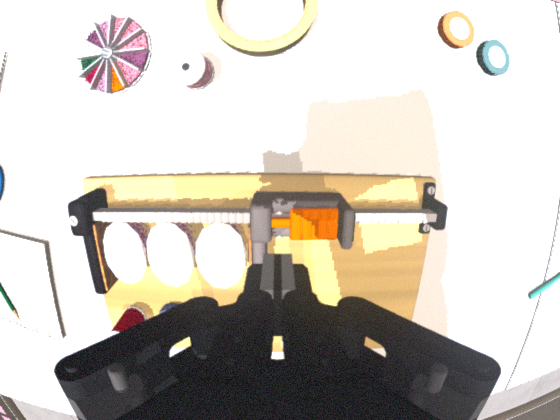

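The wrist view from above shows the pad at (314,223), the hood's edge at (271,223) and the finger rest at (341–353,223). It also shows the row lids at (125,253), (171,254) and (220,255).

```bash
cat >> h.py <<'E'
def fish(K,T,px,z):
    px=np.atleast_2d(px).astype(float); d=(px-K[:2,2])/K[0,0]; t=np.linalg.norm(d,axis=1)
    v=np.c_[d*(np.sin(t)/np.maximum(t,1e-9))[:,None],np.cos(t)]@T[:3,:3]; c=-T[:3,:3].T@T[:3,3]
    return c+v*((z-c[2])/v[:,2])[:,None]
E
python3 - <<'E'
from h import *
f=np.load("w1.npz");K,T=f["m"],f["T"]
im=cv2.imread("pics/w1.png")
for c in blobs(im,(4,170,60),(16,255,255),(285,195,345,250),100):
    x,y,w,h=cv2.boundingRect(c);print(x,y,w,h,[np.round(loc(p)*1000,1).tolist() for p in fish(K,T,[(x,y),(x+w,y+h),(x+w/2,y+h/2)],.066)])
for nm,p,z in(("cup1",(125,253),.048),("cup2",(171,254),.048),("cup3",(220,255),.048),("hood edge",(271,220),.066),("rest front top",(341,220),.078),("rest back top",(353,220),.078),("rest bot x",(345,248),.078),("post",(440,213),.05),("corner R top",(436,178),.012),("corner L top",(86,178),.012)):
    print(nm,np.round(loc(fish(K,T,p,z)[0])*1000,1))
E
```

```text
285 208 54 32 [[78.1, -30.5], [51.7, -73.8], [65.2, -51.6]]
cup1 [ 29.4 116.7]
cup2 [30.2 70. ]
cup3 [30.4 25. ]
hood edge [ 68.5 -19.8]
rest front top [ 72.4 -71.8]
rest back top [ 72.4 -81. ]
rest bot x [ 49.9 -76.5]
post [  69.5 -169.8]
corner R top [  94.2 -181.8]
corner L top [ 94.8 172. ]
```

```bash
python3 -m creep '[[[0,0,0],0,0],[[0,0,0],0,0]]' | head -3
python3 - <<'E'
from h import *
st()
m=r.camera_model("wrist"); im=cv2.convertScaleAbs(r.capture("wrist")[:,:,::-1],alpha=1.6); K,T=np.array(m["mtx"]),np.array(m["world_to_cam"])
cv2.imwrite("pics/w2.png",im)
for c in blobs(im,(4,170,60),(16,255,255),(270,195,355,260),100):
    x,y,w,h=cv2.boundingRect(c);print(x,y,w,h,[np.round(loc(p)*1000,1).tolist() for p in fish(K,T,[(x,y),(x+w,y+h),(x+w/2,y+h/2)],.066)])
for c in blobs(im,(0,0,170),(180,50,255),(90,200,262,320),600):
    if cv2.contourArea(c)<6000:print(np.round(cen(c)),cv2.contourArea(c),np.round(loc(fish(K,T,cen(c),.048)[0])*1000,1))
g=cv2.cvtColor(im,cv2.COLOR_BGR2GRAY).astype(int);print("row220",g[222:226,260:365].mean(0).astype(int).tolist())
E
```

```text
time: 2.32
position: [0.6409, 0.0643, 0.1658]
ee_rot: [3.141, -0.0, -0.088]
t 2.32 loc mm [ 72.4 -27.4] z 165.8 rpy [ 3.141 -0.    -0.088] F [ 0.5 -0.3 -0.1] w 0.0
282 206 48 30 [[79.2, -31.8], [54.2, -70.4], [67.0, -50.7]]
row220 [139, 134, 121, 124, 154, 166, 167, 171, 181, 179, 179, 178, 178, 177, 175, 177, 176, 178, 178, 175, 175, 176, 171, 173, 180, 183, 181, 182, 182, 182, 182, 179, 174, 169, 171, 180, 180, 179, 180, 176, 171, 176, 174, 177, 180, 178, 179, 179, 175, 173, 170, 151, 150, 144, 142, 152, 150, 145, 146, 148, 147, 154, 153, 154, 152, 154, 153, 148, 115, 86, 78, 76, 82, 89, 100, 102, 106, 119, 121, 122, 133, 133, 124, 114, 102, 160, 199, 204, 204, 202, 204, 203, 206, 205, 204, 205, 203, 216, 247, 248, 248, 248, 248, 247, 248]
```

```bash
python3 -m creep '[[[-0.75,2.1,0],0,0],[[0,0,3],0,0],[[0,0,3],0,0],[[0,0,2.1],0,0],[[0,0,0],0,0]]' | head -2;python3 -m creep '[[[0,0,0],0,0],[[0,0,0],0,0]]' | head -2
python3 - <<'E'
from h import *
st()
m=r.camera_model("wrist"); im=cv2.convertScaleAbs(r.capture("wrist")[:,:,::-1],alpha=1.6); K,T=np.array(m["mtx"]),np.array(m["world_to_cam"])
q=T[:3,:3]@r.sense()["position"]+T[:3,3]; a=np.arctan2(np.hypot(*q[:2]),q[2]); px=K[:2,2]+K[0,0]*a*q[:2]/np.hypot(*q[:2]); print("tcp px",px)
sc=cv2.convertScaleAbs(r.capture("side")[:,:,::-1],alpha=1.6)[150:330,270:430]
a=im[130:330,150:450]; cv2.imwrite("pics/w3.png",np.hstack([cv2.resize(a,(450,300)),cv2.resize(sc,(266,300))]))
for c in blobs(im,(4,170,60),(16,255,255),(230,130,375,330),60):
    x,y,w,h=cv2.boundingRect(c);print(x,y,w,h,[np.round(loc(p)*1000,1).tolist() for p in fish(K,T,[(x,y),(x+w,y+h),(x+w/2,y+h/2)],.066)])
E
```

```text
time: 2.78
position: [0.6286, 0.0431, 0.0811]
time: 2.95
position: [0.6331, 0.0442, 0.0866]
t 2.95 loc mm [ 66.3 -48.1] z 86.6 rpy [-3.141 -0.004 -0.088] F [-0.   0.8  0.3] w -0.0
tcp px [275.59816374 273.08461233]
230 233 85 42 [[79.9, -23.3], [54.5, -70.0], [67.7, -46.1]]
```

View pics/w3.png

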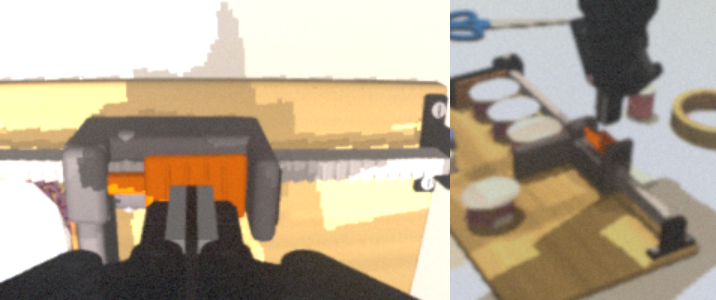

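The crop shows the shut fingertips at (190,215), centred over the orange pad (145–245), clear of the hood at 85 and the rest at 265. I press next.

```bash
sed -i 's/^O=.*/O=np.array([.5768,.0928])/' h.py
python3 -m creep '[[[0,0,1],0,0],[[0,0,0.8],0,0],[[0,0,0.4],0,0],[[0,0,0.3],0,0],[[0,0,0],0,0]]' |grep -E 'pos|cont'
python3 -m creep '[[[0,0,0.2],0,0],[[0,0,0.2],0,0],[[0,0,0],0,0],[[0,0,0],0,0]]' |grep -E 'pos|cont'
python3 -c "
from h import *;st()"
```

```text
position: [0.6321, 0.0426, 0.0597]
contact_force: [-2.1, -7.7, 6.6]
position: [0.6323, 0.0424, 0.0589]
contact_force: [-5.7, -7.9, 22.1]Traceback (most recent call last):
  File "<string>", line 2, in <module>
    from h import *;st()
    ^^^^^^^^^^^^^^^
  File "h.py", line 17, in <module>
    U=np.array([[np.cos(YAW),np.sin(YAW)],[-np.sin(YAW),np.cos(YAW)]])
                        ^^^
NameError: name 'YAW' is not defined
```

```bash
sed -i 's/^O=.*/O=np.array([.5768,.0928]);YAW=-.0864/' h.py
python3 -m creep '[[[0,0,-0.1],0,0],[[0,0,0],0,0]]' |grep -E 'pos|cont'
python3 -c "
from h import *;st()"
```

```text
position: [0.6323, 0.0424, 0.0591]
contact_force: [-5.1, -7.7, 16.8]
t 3.97 loc mm [ 59.6 -45.4] z 59.1 rpy [ 3.138e+00 -2.000e-03 -8.600e-02] F [-5.1 -7.7 16.8] w -0.0
```

```bash
python3 -m creep '[[[0,0.4,-0.1],0,0],[[0,0.5,0],0,0],[[0,0.5,0],0,0],[[0,0.5,0],0,0],[[0,0.5,0],0,0]]' |grep -E 'pos|cont'
python3 -m creep '[[[0,0.6,0],0,0],[[0,0.6,0],0,0],[[0,0.6,0],0,0],[[0,0.6,0],0,0],[[0,0.6,0],0,0]]' |grep -E 'pos|cont'
python3 -c "
from h import *;st()"
```

```text
position: [0.6304, 0.0217, 0.0592]
contact_force: [-2.2, 2.1, 10.9]
position: [0.6278, -0.0083, 0.0592]
contact_force: [-3.0, 2.0, 11.3]
t 4.8 loc mm [ 59.5 -96.3] z 59.2 rpy [-3.14e+00 -2.00e-03 -8.70e-02] F [-3.   2.  11.3] w -0.0
```

```bash
python3 -m creep '[[[0,0.6,0],0,0],[[0,0.6,0],0,0],[[0,0.6,0],0,0],[[0,0.6,0],0,0],[[0,0.6,0],0,0]]' |grep -E 'pos|cont'
python3 -m creep '[[[0,0.3,0],0,0],[[0,0.3,0],0,0],[[0,0.3,0],0,0],[[0,0.2,0],0,0],[[0,0,0],0,0]]' |grep -E 'pos|cont'
python3 -c "
from h import *;st()"
```

```text
position: [0.6252, -0.0383, 0.0592]
contact_force: [-2.5, 3.0, 12.2]
position: [0.6246, -0.0498, 0.0582]
contact_force: [-0.2, -0.3, 7.4]
t 5.63 loc mm [  59.9 -137.9] z 58.2 rpy [-3.141e+00 -2.000e-03 -8.700e-02] F [-0.2 -0.3  7.4] w -0.0
```

```bash
python3 -m creep '[[[0,0.3,0],0,0],[[0,0.3,0],0,0],[[0,0.2,0],0,0],[[0,0.2,0],0,0],[[0,0,0],0,0]]' |grep -E 'pos|cont'
python3 -c "
from h import *;st()
m=r.camera_model('wrist'); im=cv2.convertScaleAbs(r.capture('wrist')[:,:,::-1],alpha=1.6); cv2.imwrite('pics/w4.png',im)"
```

```text
position: [0.6245, -0.0506, 0.0583]
contact_force: [3.4, 29.0, 6.6]
t 6.05 loc mm [  59.9 -138.8] z 58.3 rpy [-3.126e+00 -2.000e-03 -9.200e-02] F [ 3.4 29.   6.6] w -0.0
```

View pics/w4.png

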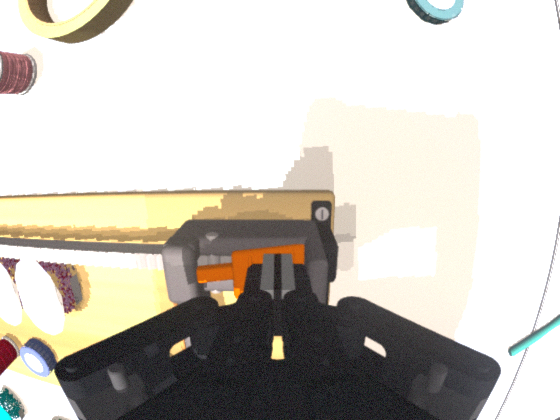

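The stop is at its end: 29 N, finger rest beside the bar's end post. The wrist view shows it at about (320,250), with the pad still pressed. I release and move in front of the loose cup.

```bash
python3 -m creep '[[[0,-0.5,0],0,0],[[0,-0.5,0],0,0],[[0,0,-0.5],0,0],[[0,0,-1],0,0],[[0,0,-3],0,0]]' |grep -E 'pos|cont'
python3 -m creep '[[[0,0,-4],0,0.35],[[-2,-0.5,-2],0,0.35],[[-4,-0.5,0],0,0.35],[[-4,-1,0],0,0.35],[[-4,-1,0],0,0.35]]' |grep -E 'pos|cont'
python3 -m creep '[[[-4,-1,0],0,0.35],[[-3,-2,0],0,0.35],[[0,-2,0],0,0.35],[[0,0,0],0,0.35],[[0,0,0],0,0.35]]' |grep -E 'pos|cont'
python3 - <<'E'
from h import *
st()
m=r.camera_model("wrist"); im=cv2.convertScaleAbs(r.capture("wrist")[:,:,::-1],alpha=1.6); K,T=np.array(m["mtx"]),np.array(m["world_to_cam"]); np.savez("w5.npz",m=K,T=T)
cv2.imwrite("pics/w5.png",im)
for v in(150,175,200):
  for c in blobs(im,(0,0,v),(180,50,255),(20,60,540,330),500):
    if 700<cv2.contourArea(c)<9000:
        e=cv2.fitEllipse(np.array([loc(p) for p in fish(K,T,c[:,0],.048)],np.float32)*1000)
        print(v,np.round(cen(c)),cv2.contourArea(c),[np.round(q,1) for q in e])
E
```

```text
position: [0.6204, -0.0497, 0.0987]
contact_force: [0.1, -0.7, 0.2]
position: [0.4851, -0.0082, 0.1628]
contact_force: [1.1, 0.5, 1.5]
position: [0.4216, 0.0481, 0.163]
contact_force: [0.3, -0.4, -0.6]
t 7.35 loc mm [-150.8  -57.9] z 163.0 rpy [ 3.141e+00 -1.000e-03 -8.500e-02] F [ 0.3 -0.4 -0.6] w 0.03
150 [ 95. 263.] 1906.5 [array([-207. ,  122.6]), array([42.6, 78.6]), np.float64(30.1)]
150 [259. 113.] 3477.5 [array([-72.6, -44.4]), array([44.4, 62.4]), np.float64(94.7)]
175 [ 96. 262.] 2010.0 [array([-206.1,  121.7]), array([43.5, 80.1]), np.float64(31.4)]
175 [259. 113.] 3477.5 [array([-72.6, -44.4]), array([44.4, 62.4]), np.float64(94.7)]
200 [ 97. 261.] 2111.0 [array([-205.1,  120.8]), array([44. , 82.6]), np.float64(33.2)]
200 [259. 113.] 3477.5 [array([-72.6, -44.4]), array([44.4, 62.4]), np.float64(94.7)]
```

View pics/w5.png

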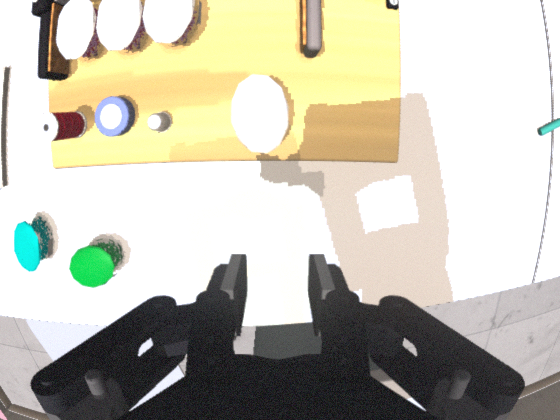

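The wrist view shows the loose cup at (259,113) and the stop arm fully back at (312,25). The thimble (157,121), disc (113,116) and spool (60,125) are all well to the left. I go down in front of the cup and push.

```bash
python3 -m creep '[[[0,-1.1,3.5],0,0.35],[[0,0,4],0,0.35],[[0,0,4],0,0.35],[[0,0,2.7],0,0.35],[[0,0,0],0,0.35]]' |grep -E 'pos|cont'
python3 -m creep '[[[1,0,0],0,0.35],[[1,0,0],0,0.35],[[1,0,0],0,0.35],[[0.6,0,0],0,0.35],[[0.4,0,0],0,0.35]]' |grep -E 'pos|cont'
python3 - <<'E'
from h import *
st()
f=np.load("w5.npz");print("arm tip",loc(fish(f["m"],f["T"],(312,54),.05)[0])*1000)
E
python3 -m creep '[[[0.6,0,0],0,0.35],[[0.6,-0.2,0],0,0.35],[[0.6,-0.3,0],0,0.35],[[0.6,-0.3,0],0,0.35],[[0,0,0],0,0.35]]' |grep -E 'pos|cont'
cat > look.py <<'E'
from h import *
import sys
st(); m=r.camera_model("wrist"); im=cv2.convertScaleAbs(r.capture("wrist")[:,:,::-1],alpha=1.6); K,T=np.array(m["mtx"]),np.array(m["world_to_cam"]); cv2.imwrite(f"pics/{sys.argv[1]}.png",im)
for c in blobs(im,(0,0,175),(180,50,255),(20,20,540,330),500):
    if len(c)>20 and 700<cv2.contourArea(c)<20000:
        e=cv2.fitEllipse(np.array([loc(p) for p in fish(K,T,c[:,0],.048)],np.float32)*1000)
        print(np.round(cen(c)),cv2.contourArea(c),[np.round(q,1) for q in e])
E
python3 look.py w6
```

```text
position: [0.4192, 0.0576, 0.016]
contact_force: [-0.9, 0.1, 0.2]
position: [0.465, 0.0555, 0.0218]
contact_force: [-0.7, -0.2, 0.3]
t 8.23 loc mm [-108.2  -46.8] z 21.8 rpy [-3.141 -0.004 -0.087] F [-0.7 -0.2  0.3] w 0.03
arm tip [-25.05499263 -85.53606727]
position: [0.4887, 0.0621, 0.0205]
contact_force: [1.1, -0.3, -0.2]
t 8.65 loc mm [-85.1 -38.2] z 20.5 rpy [-3.141e+00 -2.000e-03 -8.700e-02] F [ 1.1 -0.3 -0.2] w 0.03
[277. 321.] 1172.0 [array([-94.3, -38.7]), array([10. , 40.9]), np.float64(180.0)]
[ 67. 313.] 3104.5 [array([-100.4,   77.9]), array([23. , 95.4]), np.float64(8.4)]
[ 87. 256.] 1356.5 [array([-65. ,  53.1]), array([18.7, 69.9]), np.float64(4.7)]
[ 36. 239.] 919.0 [array([-59.1,  75.5]), array([20.4, 20.6]), np.float64(51.6)]
[278. 210.] 14263.0 [array([-47.1, -39.1]), array([43.7, 61. ]), np.float64(89.2)]
[255.  64.] 2417.0 [array([  8.3, -30.3]), array([ 8. , 69.6]), np.float64(179.6)]
[490. 167.] 16955.0 [array([ -37.9, -132.1]), array([ 90.4, 151.5]), np.float64(110.7)]
[267.  32.] 4138.0 [array([ 20. , -31.7]), array([10.8, 91.5]), np.float64(0.1)]
[82. 67.] 11062.5 [array([14.6, 44.4]), array([49.9, 76.5]), np.float64(172.9)]
```

View pics/w6.png

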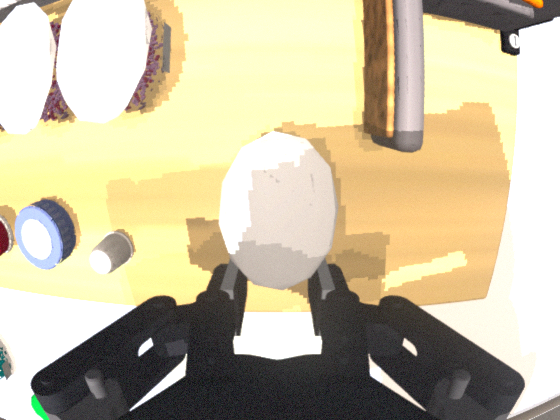

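The cup at (278,210) sits squarely in the finger fork, now straight, with the gap ahead between row cup 3 (105,60) and the stop arm (395,80).

```bash
python3 -m creep '[[[0.6,-0.3,0],0,0.35],[[0.6,-0.3,0],0,0.35],[[0.6,-0.3,0],0,0.35],[[0.6,-0.3,0],0,0.35],[[0.6,-0.3,0],0,0.35]]' |grep -E 'pos|cont'
python3 -m creep '[[[0.6,0,0],0,0.35],[[0.6,0,0],0,0.35],[[0.6,0,0],0,0.35],[[0.4,0,0],0,0.35],[[0,0,0],0,0.35]]' |grep -E 'pos|cont'
python3 look.py w7 | grep -E 't |6[0-4]\.'
```

```text
position: [0.5189, 0.0741, 0.0204]
contact_force: [-0.6, 0.0, -1.0]
position: [0.5412, 0.0717, 0.0204]
contact_force: [-0.9, -0.2, -0.3]
t 9.53 loc mm [-33.6 -24.1] z 20.4 rpy [-3.142e+00 -1.000e-03 -8.700e-02] F [-0.9 -0.2 -0.3] w 0.03
[478.  55.] 5870.5 [array([ 61.4, -77.9]), array([ 41.2, 127.5]), np.float64(16.6)]
```

View pics/w7.png

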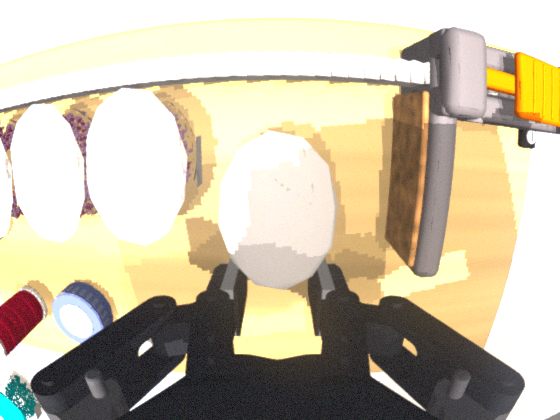

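The cup at (278,210) is entering the gap, with about 13 mm to cup 3 (right edge at 188) and about 19 mm to the bar.

```bash
python3 -m creep '[[[0.4,-0.2,0],0,0.35],[[0.4,-0.2,0],0,0.35],[[0.4,-0.2,0],0,0.35],[[0.3,-0.1,0],0,0.35],[[0,0,0],0,0.35]]' |grep -E 'pos|cont'
python3 -m creep '[[[0.2,0,0],0,0.35],[[0.2,0,0],0,0.35],[[0.1,0,0],0,0.35],[[0,0,0],0,0.35]]' |grep -E 'pos|cont'
python3 look.py w8 | grep -E 't '
```

```text
position: [0.5566, 0.0778, 0.0204]
contact_force: [0.5, -1.3, 0.5]
position: [0.5608, 0.0771, 0.0204]
contact_force: [-0.4, -0.1, 0.5]
t 10.33 loc mm [-14.6 -17.1] z 20.4 rpy [ 3.142 -0.    -0.087] F [-0.4 -0.1  0.5] w 0.03
```

View pics/w8.png

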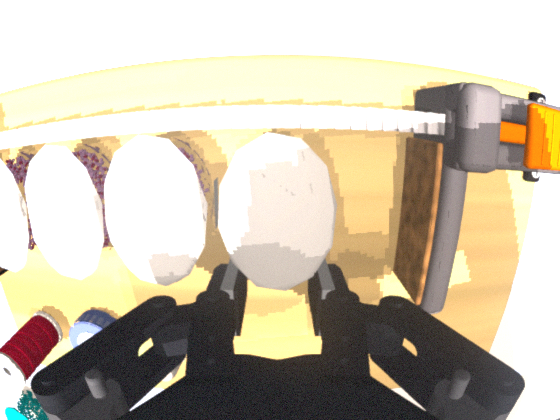

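The cup (278,210) is level with cup 3 (155,210), about 5 mm beside it and almost at the bar. I nudge until force shows.

```bash
python3 -m creep '[[[0.1,0,0],0,0.35],[[0.1,-0.1,0],0,0.35],[[0,0,0],0,0.35]]' |grep -E 'pos|cont'
python3 -m creep '[[[0.1,-0.1,0],0,0.35],[[0.1,0,0],0,0.35],[[0,0,0],0,0.35]]' |grep -E 'pos|cont'
```

```text
position: [0.5628, 0.078, 0.0204]
contact_force: [0.5, 0.0, 1.0]
position: [0.5639, 0.0787, 0.0201]
contact_force: [-2.6, -0.3, 0.7]
```

Contact with the bar (2.6 N). I retreat and go behind the finger rest.

```bash
python3 -m creep '[[[-1,0,0],0,0.35],[[-2,0,0],0,0.35],[[-2,0,-1],0,0.35],[[0,0,-4],0,0.3],[[0,0,-4],0,0]]' |grep -E 'pos|cont'
python3 -m creep '[[[0,0,-4],0,0],[[2.5,3.3,0],0,0],[[2.5,3.3,0],0,0],[[2.5,3.3,0],0,0],[[2.5,3.3,0],0,0]]' |grep -E 'pos|cont'
python3 -m creep '[[[2.4,3.5,0],0,0],[[0,0,0],0,0],[[0,0,0],0,0]]' |grep -E 'pos|cont'
python3 look.py w9 | grep -E 't '
```

```text
position: [0.5115, 0.083, 0.1096]
contact_force: [1.4, 0.6, 0.4]
position: [0.6036, -0.0583, 0.1511]
contact_force: [0.8, 0.7, -0.2]
position: [0.6238, -0.0952, 0.1498]
contact_force: [-0.9, 0.2, 0.2]
t 11.97 loc mm [  63.  -183.2] z 149.8 rpy [-3.142 -0.    -0.09 ] F [-0.9  0.2  0.2] w 0.0
```

View pics/w9.png

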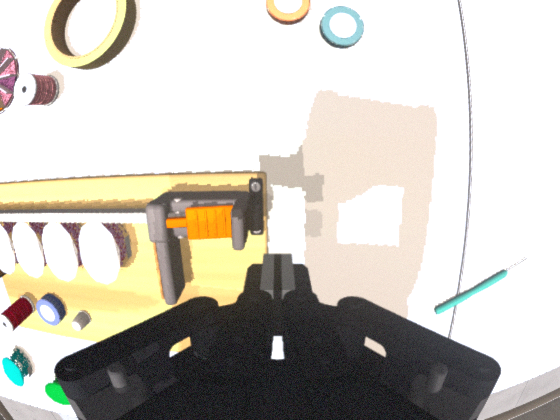

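The stop is still fully back, with the rest's rear edge at (246,222). All four lids stand side by side at (5–100,250).

```bash
python3 - <<'E'
from h import *
m=r.camera_model("wrist");K,T=np.array(m["mtx"]),np.array(m["world_to_cam"])
for p in[(246,222),(234,222),(240,195),(240,248)]: print(p,np.round(loc(fish(K,T,p,.078)[0])*1000,1))
E
python3 -m creep '[[[0,0.1,3],0,0],[[0,0,3],0,0],[[0,0,2],0,0],[[0,0,0.7],0,0],[[0,0,0],0,0]]' |grep -E 'pos|cont'
python3 -m creep '[[[0,0,0],0,0]]' |grep -E 'pos|cont'
```

```text
(246, 222) [  65.1 -160.7]
(234, 222) [  65.1 -152.3]
(240, 195) [  84.4 -157.2]
(240, 248) [  45.5 -155.7]
position: [0.6215, -0.0928, 0.0617]
contact_force: [0.5, -1.2, 1.1]
position: [0.6236, -0.0935, 0.0642]
contact_force: [-0.2, 0.4, 0.7]
```

```bash
python3 -m creep '[[[0,-0.5,0],0,0],[[0,-0.5,0],0,0],[[0,-0.5,0],0,0],[[0,-0.5,0],0,0],[[0,-0.5,0],0,0]]' |grep -E 'pos|cont'
python3 -m creep '[[[0,-0.5,0],0,0],[[0,-0.5,0],0,0],[[0,-0.4,0],0,0],[[0,-0.3,0],0,0],[[0,0,0],0,0]]' |grep -E 'pos|cont'
python3 look.py w10 | grep -E 't '
```

```text
position: [0.6266, -0.0708, 0.065]
contact_force: [0.0, -9.5, 1.7]
position: [0.6281, -0.0527, 0.0648]
contact_force: [-0.3, -3.2, 2.8]
t 13.35 loc mm [  63.7 -140.6] z 64.8 rpy [ 3.14e+00 -3.00e-03 -8.60e-02] F [-0.3 -3.2  2.8] w -0.0
```

View pics/w10.png

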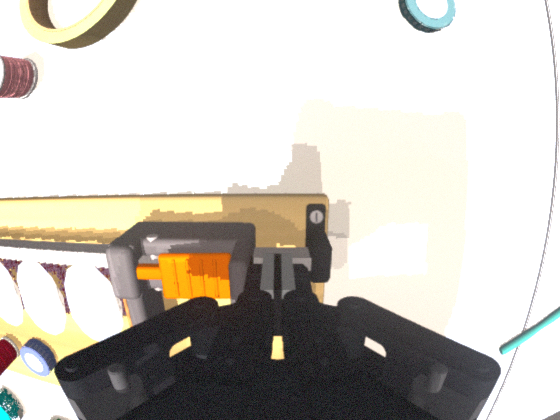

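```bash
python3 -m creep '[[[0,-0.3,0],0,0],[[0,-0.3,0],0,0],[[0,0,0],0,0]]' |grep -E 'pos|cont'
python3 -m creep '[[[0,-0.2,0],0,0],[[0,-0.2,0],0,0],[[0,0,0],0,0]]' |grep -E 'pos|cont'
python3 -m creep '[[[0,-0.2,0],0,0],[[0,0,0],0,0]]' |grep -E 'pos|cont'
python3 -c "
from h import *;st()"
```

```text
position: [0.6284, -0.0467, 0.0644]
contact_force: [0.0, -3.2, 2.1]
position: [0.6284, -0.0423, 0.0639]
contact_force: [1.2, -1.8, 1.2]
position: [0.6284, -0.0408, 0.0637]
contact_force: [0.8, -3.3, 3.9]
t 14.07 loc mm [  62.9 -128.6] z 63.7 rpy [ 3.141e+00 -1.000e-03 -8.700e-02] F [ 0.8 -3.3  3.9] w 0.0
```

```bash
for i in 1; do :; done
python3 -m creep '[[[0,-0.2,0],0,0],[[0,0,0],0,0]]' |grep -E 'pos|cont'
python3 -m creep '[[[0,-0.2,0],0,0],[[0,0,0],0,0]]' |grep -E 'pos|cont'
python3 -m creep '[[[0,-0.2,0],0,0],[[0,0,0],0,0]]' |grep -E 'pos|cont'
python3 -c "
from h import *;st()"
```

```text
position: [0.6286, -0.0391, 0.0637]
contact_force: [0.2, -5.8, 3.8]
position: [0.6287, -0.0377, 0.0638]
contact_force: [0.1, -8.0, 3.3]
position: [0.6288, -0.0364, 0.0638]
contact_force: [-0.5, -9.1, 3.7]
t 14.57 loc mm [  63.  -124.3] z 63.8 rpy [ 3.138e+00 -1.000e-03 -8.600e-02] F [-0.5 -9.1  3.7] w 0.0
```

```bash
python3 -m creep '[[[0,-0.15,0],0,0],[[0,0,0],0,0]]' |grep -E 'pos|cont'
python3 -m creep '[[[0,-0.15,0],0,0],[[0,0,0],0,0]]' |grep -E 'pos|cont'
python3 - <<'E'
from h import *
st()
m=r.camera_model("wrist");im=cv2.convertScaleAbs(r.capture("wrist")[:,:,::-1],alpha=1.6);K,T=np.array(m["mtx"]),np.array(m["world_to_cam"]);cv2.imwrite("pics/w11.png",im)
for c in blobs(im,(4,170,60),(16,255,255),(100,130,375,330),60):
    x,y,w,h=cv2.boundingRect(c);print([np.round(loc(p)*1000,1).tolist() for p in fish(K,T,[(x,y),(x+w,y+h)],.066)])
E
```

```text
position: [0.6289, -0.0355, 0.0638]
contact_force: [0.7, -11.3, 3.9]
position: [0.629, -0.0341, 0.0638]
contact_force: [-0.6, -10.8, 4.5]
t 14.9 loc mm [  63.  -121.9] z 63.8 rpy [ 3.137e+00 -1.000e-03 -8.600e-02] F [ -0.6 -10.8   4.5] w 0.0
[[68.0, -50.0], [64.6, -63.6]]
[[74.5, -63.9], [54.5, -99.5]]
```

```bash
python3 -m creep '[[[0,-0.15,0],0,0],[[0,0,0],0,0]]' |grep -E 'pos|cont'
python3 -m creep '[[[0,-0.1,0],0,0],[[0,0,0],0,0]]' |grep -E 'pos|cont'
python3 - <<'E'
from h import *
st()
for n in("side","scene"): cv2.imwrite(f"pics/{n}1.png",r.capture(n)[:,:,::-1])
B={"scene":(170,120,395,275),"side":(215,175,425,335)}
for n in B:
    g=cv2.GaussianBlur(cv2.imread(f"pics/{n}1.png"),(3,3),0)
    for v in(95,105,115):
      for c in blobs(g,(0,0,v),(180,60,255),B[n],100):
        if len(c)>10 and 100<cv2.contourArea(c)<1500:
            W=(plane(n,c[:,0],.048)[:,:2]*1000).astype(np.float32); e=cv2.fitEllipse(W); print(n,v,np.round(cen(c)),cv2.contourArea(c),[np.round(q,1) for q in e])
E
```

```text
position: [0.6291, -0.0331, 0.0638]
contact_force: [-0.1, -12.9, 3.5]
position: [0.6292, -0.0324, 0.0638]
contact_force: [-1.6, -13.8, 3.9]
t 15.28 loc mm [  63.  -120.2] z 63.8 rpy [ 3.136e+00 -1.000e-03 -8.600e-02] F [ -1.6 -13.8   3.9] w -0.001
scene 95 [257. 225.] 108.5 [array([502.5, 201.7]), array([23.7, 24.8]), np.float64(46.8)]
scene 95 [231. 225.] 135.0 [array([529.3, 239.1]), array([26.6, 27.5]), np.float64(19.4)]
scene 95 [351. 146.] 282.0 [array([564.1, -78.1]), array([45.9, 56.2]), np.float64(14.0)]
scene 95 [377. 132.] 877.5 [array([ 566.3, -157.2]), array([ 90.1, 141.4]), np.float64(91.3)]
scene 95 [228. 125.] 216.5 [array([777.2,  92.8]), array([38.4, 57.2]), np.float64(152.5)]
scene 105 [231. 225.] 125.5 [array([530. , 238.7]), array([25.1, 27.1]), np.float64(164.5)]
scene 105 [248. 186.] 1488.5 [array([593. , 157.5]), array([ 60.6, 193.5]), np.float64(177.4)]
scene 105 [350. 147.] 224.0 [array([563.9, -77.2]), array([40.5, 51.1]), np.float64(3.7)]
scene 105 [378. 131.] 807.5 [array([ 566.7, -159.7]), array([ 86.4, 134.8]), np.float64(92.5)]
scene 105 [228. 126.] 203
[... 479 characters left out ...]
 -161.2]), array([ 84.1, 131.9]), np.float64(92.7)]
side 95 [262. 230.] 131.5 [array([504.7, 168.7]), array([30.4, 35. ]), np.float64(84.8)]
side 105 [398. 323.] 1299.0 [array([ 554.3, -129.4]), array([ 73.1, 136.1]), np.float64(91.9)]
side 105 [412. 261.] 954.5 [array([668.8, -42. ]), array([ 52.6, 122.7]), np.float64(130.3)]
side 105 [311. 221.] 1381.5 [array([596.4, 150.1]), array([ 64.7, 193.4]), np.float64(176.7)]
side 115 [409. 322.] 547.0 [array([ 564.9, -145.6]), array([39.4, 52.3]), np.float64(9.4)]
side 115 [412. 261.] 918.0 [array([669.5, -41. ]), array([ 50.9, 118.8]), np.float64(128.3)]
side 115 [311. 221.] 1277.0 [array([596. , 149.8]), array([ 61.9, 189.1]), np.float64(176.7)]
```

```bash
python3 -m creep '[[[0,-0.2,0],0,0],[[0,0,0],0,0]]' |grep -E 'pos|cont'
python3 -m creep '[[[0,-0.2,0],0,0],[[0,0,0],0,0]]' |grep -E 'pos|cont'
python3 -m creep '[[[0,-0.2,0],0,0],[[0,0,0],0,0],[[0,0,0],0,0]]' |grep -E 'pos|cont'
python3 -c "
from h import *;st()"
```

```text
position: [0.6293, -0.0311, 0.0638]
contact_force: [-0.0, -15.0, 3.2]
position: [0.6294, -0.0298, 0.0638]
contact_force: [-0.2, -17.4, 3.5]
position: [0.6298, -0.0248, 0.0637]
contact_force: [0.7, -5.1, 3.1]
t 15.97 loc mm [  62.9 -112.6] z 63.7 rpy [ 3.14e+00 -1.00e-03 -8.70e-02] F [ 0.7 -5.1  3.1] w 0.0
```

Run:
```python
from h import *
m=r.camera_model("wrist");im=cv2.convertScaleAbs(r.capture("wrist")[:,:,::-1],alpha=1.6);K,T=np.array(m["mtx"]),np.array(m["world_to_cam"]);cv2.imwrite("pics/w12.png",im)
for c in blobs(im,(4,170,60),(16,255,255),(100,130,375,330),60):
    x,y,w,h=cv2.boundingRect(c);print([np.round(loc(p)*1000,1).tolist() for p in fish(K,T,[(x,y),(x+w,y+h)],.066)])
for n in("side","scene"): cv2.imwrite(f"pics/{n}2.png",r.capture(n)[:,:,::-1])
B={"scene":(170,120,395,275),"side":(215,175,425,335)}
for n in B:
  for k in(0,1,2):
    g=cv2.GaussianBlur(cv2.imread(f"pics/{n}{k}.png"),(3,3),0)
    for c in blobs(g,(4,170,60),(18,255,255),B[n],15):
        if cv2.contourArea(c)>30: print(n,k,"orange",cv2.contourArea(c),np.round(loc(plane(n,cen(c),.066)[0])*1000,1))
    for c in blobs(g,(0,0,105),(180,60,255),B[n],100):
        if len(c)>10 and 500<cv2.contourArea(c)<1600:
            W=np.array([loc(p)*1000 for p in plane(n,c[:,0],.048)]);print(n,k,"lids",cv2.contourArea(c),np.round(cen(c)),W.min(0).round(1),W.max(0).round(1))
```

```text
[[68.5, -40.8], [65.2, -54.9]]
[[75.6, -56.3], [52.2, -90.5]]
scene 0 orange 124.5 [ 51.7 -42. ]
scene 0 lids 658.0 [229. 192.] [-11.8  61.9] [ 44.5 148.5]
scene 1 orange 117.5 [ 49.  -72.5]
scene 1 lids 1488.5 [248. 186.] [-25.1 -20.8] [ 45.3 151.2]
scene 1 lids 807.5 [378. 131.] [ -66.3 -307.3] [  80.6 -213.8]
scene 2 orange 130.5 [ 50.7 -64.1]
scene 2 lids 1588.5 [250. 193.] [-55.8 -11.4] [ 38.8 151.2]
scene 2 lids 942.5 [377. 132.] [ -71.1 -307.3] [  86.4 -204.8]
side 0 orange 98.5 [ 54.3 -40.5]
side 0 lids 772.5 [309. 216.] [-9.  12.9] [ 48.5 141. ]
side 0 lids 1108.0 [375. 201.] [119.  -24.7] [214.5 137.4]
side 1 orange 127.5 [ 52.2 -75.9]
side 1 lids 1299.0 [398. 323.] [ -86.4 -266.4] [  74.8 -191. ]
side 1 lids 954.5 [412. 261.] [  62.7 -180.4] [160.2 -81.6]
side 1 lids 1381.5 [311. 221.] [-22.2 -23.1] [ 50.8 148.1]
side 2 orange 117.0 [ 53.1 -66. ]
side 2 lids 1325.5 [398. 322.] [ -86.4 -266.4] [  82.5 -181.6]
side 2 lids 1087.5 [410. 259.] [  62.7 -178.5] [160.2 -72.7]
side 2 lids 1389.5 [301. 222.] [-53.5 -14.1] [ 41.5 148.1]
```

The numbers show a lid's front edge moving from x −22 to −55 mm, so the hard push squeezed a cup out of the row. I have also gone past the 10-picture viewing limit (13 viewed), so I won't view any more and will work from measurements. I lift off and measure the row.

```bash
python3 -m creep '[[[0,0.8,0],0,0],[[0,0.8,0],0,0],[[0,0,-3],0,0],[[0,0,-4],0,0],[[0,0,-4],0,0.35]]' |grep -E 'pos|cont'
python3 -m creep '[[[-3.3,-2.2,0],0,0.35],[[-3.3,-2.2,0],0,0.35],[[-3.3,-2.2,0],0,0.35],[[-3.3,-2.2,0],0,0.35],[[-3.3,-2.2,0],0,0.35]]' |grep -E 'pos|cont'
python3 -m creep '[[[-0.5,-2.2,0],0,0.35],[[0,0,0],0,0.35],[[0,0,0],0,0.35]]' |grep -E 'pos|cont'
cat > grid.py <<'E'
from h import *
st(); m=r.camera_model("wrist"); im=cv2.convertScaleAbs(r.capture("wrist")[:,:,::-1],alpha=1.6); K,T=np.array(m["mtx"]),np.array(m["world_to_cam"]); cv2.imwrite("pics/g%d.png"%int(100*r.sense()["time"]),im)
hsv=cv2.cvtColor(cv2.medianBlur(im,5),cv2.COLOR_BGR2HSV); white=cv2.inRange(hsv,(0,0,150),(180,50,255)); 
def char(x,y,z=.048):
    P=np.r_[wor((x/1000,y/1000)),z]; q=T[:3,:3]@P+T[:3,3]; a=np.arctan2(np.hypot(*q[:2]),q[2]); u,v=(K[:2,2]+K[0,0]*a*q[:2]/np.hypot(*q[:2])).round().astype(int)
    if not(0<=u<560 and 0<=v<420): return " "
    h,s,w=hsv[v,u]
    return "#" if white[v,u] else "o" if h<16 and s>170 and w>100 else "." if w>110 and s>50 else "x"
for x in range(90,-120,-6): print("%5d "%x+"".join(char(x,y) for y in range(160,-130,-3)))
E
python3 grid.py
```

```text
position: [0.6267, -0.0389, 0.1728]
contact_force: [1.3, 0.3, 0.4]
position: [0.4711, 0.0857, 0.1729]
contact_force: [0.2, 0.1, -0.5]
position: [0.4698, 0.1079, 0.1733]
contact_force: [0.2, -0.5, -0.3]
t 17.2 loc mm [-107.9    5.8] z 173.3 rpy [-3.141  0.    -0.085] F [ 0.2 -0.5 -0.3] w 0.03
   90                                                                                                  
   84 ######                                                                                           
   78 xx##############                                                                        #########
   72 xxxxx.........................                                           .............xx###......
   66 xxxxxxx.....................................................x#####...................xxx###......
   60 xxx#########################################################x#####...................xxx#########
   54 xxxxxxxxxxxxxxxxxxxxxxxxxxxxxxxxxxxxxxxxxxxxxxxxxxxxxxxxxxx.x##########.o............xxxxxxxxxxxx
   48 xx.xxxxx.....................................................xxxxxx######
[... 2132 characters left out ...]
......#.........###.........................................................
  -84 #####............................................................................................
  -90 .................................................................................................
  -96 .................................................................................................
 -102 .................................................................................................
 -108 #################################################################################################
 -114 #################################################################################################
```

The map gives the row clearly. Cup 1 is at y≈122, and cup 2 was squeezed forward to (−20,94). Cup 3 is at (−12,40) and the new cup at about (13,6). To mend it I reopen the stop with the lever, then push the cups back to the bar with the fork.

```bash
python3 -m creep '[[[3.4,1.6,0],0,0],[[3.4,1.6,0],0,0],[[3.4,1.6,0],0,0],[[3.4,1.6,0],0,0],[[3.3,1.6,0],0,0]]' |grep -E 'pos|cont'
python3 -m creep '[[[0,0,3],0,0],[[0,0,3],0,0],[[0,0,2],0,0],[[0,0,0],0,0],[[0,0,0],0,0]]' |grep -E 'pos|cont'
python3 - <<'E'
from h import *
st()
m=r.camera_model("wrist");im=cv2.convertScaleAbs(r.capture("wrist")[:,:,::-1],alpha=1.6);K,T=np.array(m["mtx"]),np.array(m["world_to_cam"])
for c in blobs(im,(4,170,60),(16,255,255),(150,130,405,330),60):
    x,y,w,h=cv2.boundingRect(c);print([np.round(loc(p)*1000,1).tolist() for p in fish(K,T,[(x,y),(x+w,y+h)],.066)])
for n in("scene",):
    for k in(0,2):
        g=cv2.imread(f"pics/{n}{k}.png")
        for nm,lo,hi,z in(("blue",(112,60,30),(135,255,255),.02),("red",(170,120,20),(180,255,255),.038)):
            for c in blobs(g,lo,hi,(170,200,395,275),20): print(k,nm,np.round(cen(c),1),np.round(loc(plane(n,cen(c),z)[0])*1000,1))
E
```

```text
position: [0.6337, 0.0101, 0.1727]
contact_force: [0.2, 0.2, 0.2]
position: [0.6315, 0.0115, 0.092]
contact_force: [0.5, -0.0, -0.1]
t 18.08 loc mm [ 61.5 -76.2] z 92.0 rpy [ 3.141e+00  3.000e-03 -8.900e-02] F [ 0.5 -0.  -0.1] w 0.0
[[74.2, -38.2], [54.0, -89.3]]
0 blue [256.6 230.5] [-74.4  98.7]
0 red [232.1 238.4] [-80.9 151.2]
2 blue [256.2 229.3] [-71.3  97.9]
2 red [232.6 238.8] [-82.1 150.7]
```

```bash
python3 -m creep '[[[0,-0.5,1],0,0],[[0,0,1],0,0],[[0,0,0.6],0,0],[[0,0,0.3],0,0],[[0,0,0],0,0]]' |grep -E 'pos|cont'
python3 -m creep '[[[0,0,0.2],0,0],[[0,0,0.1],0,0],[[0,0,0],0,0]]' |grep -E 'pos|cont'
```

```text
position: [0.6318, 0.0177, 0.064]
contact_force: [-0.3, 0.1, 1.9]
position: [0.632, 0.0173, 0.0617]
contact_force: [-2.3, -2.7, 3.5]
```

```bash
python3 -m creep '[[[0,0,0.2],0,0],[[0,0,0.2],0,0],[[0,0,0],0,0]]' |grep -E 'pos|cont'
python3 -m creep '[[[0,0,0],0,0]]' |grep -E 'pos|cont'
```

```text
position: [0.6322, 0.0176, 0.0586]
contact_force: [-5.1, -2.8, 10.2]
position: [0.6321, 0.0176, 0.0585]
contact_force: [-4.7, -3.6, 9.3]
```

```bash
python3 -m creep '[[[0,0.4,0],0,0],[[0,0.5,0],0,0],[[0,0.6,0],0,0],[[0,0.6,0],0,0],[[0,0.6,0],0,0]]' |grep -E 'pos|cont'
python3 -m creep '[[[0,0.6,0],0,0],[[0,0.6,0],0,0],[[0,0.6,0],0,0],[[0,0.6,0],0,0],[[0,0.6,0],0,0]]' |grep -E 'pos|cont'
python3 -m creep '[[[0,0.5,0],0,0],[[0,0.4,0],0,0],[[0,0.3,0],0,0],[[0,0.2,0],0,0],[[0,0,0],0,0]]' |grep -E 'pos|cont'
python3 -c "
from h import *;st()"
```

```text
position: [0.6306, -0.0078, 0.0582]
contact_force: [-1.9, 2.5, 7.6]
position: [0.628, -0.0378, 0.0582]
contact_force: [-2.2, 2.0, 7.0]
position: [0.627, -0.0504, 0.0582]
contact_force: [-1.7, 6.2, 8.2]
t 20.38 loc mm [  62.3 -138.3] z 58.2 rpy [-3.137e+00 -2.000e-03 -8.900e-02] F [-1.7  6.2  8.2] w -0.0
```

```bash
python3 -m creep '[[[0,-0.5,0],0,0],[[0,0,-1],0,0],[[0,0,-3],0,0],[[0,0,-4],0,0],[[0,0,-3.5],0,0]]' |grep -E 'pos|cont'
python3 -m creep '[[[-2.9,-2.8,0],0,0.35],[[-2.9,-2.8,0],0,0.35],[[-2.9,-2.8,0],0,0.35],[[-2.9,-2.8,0],0,0.35],[[-2.9,-2.8,0],0,0.35]]' |grep -E 'pos|cont'
python3 -m creep '[[[-2.5,-2.8,0],0,0.35],[[0,0,0],0,0.35],[[0,0,0],0,0.35]]' |grep -E 'pos|cont'
python3 grid.py
```

```text
position: [0.6268, -0.0475, 0.1738]
contact_force: [0.6, 0.5, 0.7]
position: [0.4932, 0.1056, 0.1726]
contact_force: [0.6, 0.8, 0.5]
position: [0.4711, 0.1358, 0.1728]
contact_force: [-0.2, 0.1, 0.1]
t 21.47 loc mm [-109.    33.8] z 172.8 rpy [-3.141e+00 -1.000e-03 -8.400e-02] F [-0.2  0.1  0.1] w 0.03
   90                                                                                                  
   84                                                                                           #######
   78 xx###                                                                           #xx###########...
   72 xxxx..............                                                ..............xxx#########xo...
   66 xxxxxx........................................................................xxxxx#####.........
   60 xxx#############################################################################xxx######........
   54 xxxxxxxxxxxxxxxxxxxxxxxxxxxxxxxxxxxxxxxxxxxxxxxxxxxxxxxxxxxxxxxxxxxxxxxxxxxxxxx.xxx#########x....
   48 xx..xxx.......................................................
[... 2143 characters left out ...]
...............###..........................................................
  -84 ######...........................................................................................
  -90 .................................................................................................
  -96 .................................................................................................
 -102 .................................................................................................
 -108 #################################################################################################
 -114 #################################################################################################
```

Cup 3 goes first, steered slightly towards −y to make room for cup 2. The tips stay at z 40 mm, above the thimble and disc and against the lid's rim.

```bash
python3 -m creep '[[[2.7,-0.4,0],0,0.35],[[2.6,-0.4,2],0,0.35],[[0,0,3.5],0,0.35],[[0,0,3],0,0.35],[[0,0,2],0,0.35]]' |grep -E 'pos|cont'
python3 -m creep '[[[0,0,1.5],0,0.35],[[0,0,0.8],0,0.35],[[0,0,0.4],0,0.35],[[0,0,0],0,0.35],[[0,0,0],0,0.35]]' |grep -E 'pos|cont'
python3 -m creep '[[[0.5,0,0],0,0.35],[[0.5,0.2,0],0,0.35],[[0.5,0.2,0],0,0.35],[[0.5,0.3,0],0,0.35],[[0.5,0.3,0],0,0.35]]' |grep -E 'pos|cont'
python3 grid.py | sed -n 1,27p
```

```text
position: [0.5256, 0.136, 0.0644]
contact_force: [-0.6, 0.9, -0.3]
position: [0.5263, 0.1373, 0.041]
contact_force: [-1.0, -0.7, 0.0]
position: [0.5496, 0.1254, 0.041]
contact_force: [-2.6, 1.6, 4.1]
t 22.77 loc mm [-29.9  30.1] z 41.0 rpy [-3.141  0.    -0.087] F [-2.6  1.6  4.1] w 0.03
   90 ################################################################################################ 
   84 ################################################################################################ 
   78 xxx.................................................................................#x#####..... 
   72 xxxxxxxxxx...##################################...#...........................xxxxxxx########xxx 
   66 xxxxxxxxxxx..###################################################.##.......xxxxxxxxxxxx######xxxx 
   60 xxx#############################################################################xxxxx######..... 
   54 xxxxxxxxxxx......................................#####...................xxxxxxxxxxxx######xxxxx 
   48 xx.xxxxxx.x...#######..........................###########...............xxxx
[... 1192 characters left out ...]
#########....xxxxx..........xxxxx...........................................
  -30 ###............###############...xxxxxx..........xxxxxx.........................................#
  -36 ###............#############xxx.xxxxxxx..........xxxxxxx.....................................####
  -42 ###............########xxxx..xxxxxxxxxx..........xxxxxxxx....xxxx..............................##
  -48 ###............x###xxxxxxxxxxxxxxxxxxxxxx.........xxxxxxxxxxxxxxxxxxx............................
  -54 ####........x.x..xxxxxxxxxxxxxxxxxxxxx##x.........xxxxxxxxxxxxxxxxxxxxx..........................
  -60 ###.....x...xxxxxxxxxxxxxxxxxxxxxxxxxx###.........xxxxxxxxxxxxxxxxxxxxxxxx......................#
```

```bash
python3 -m creep '[[[0.4,0.1,0],0,0.35],[[0.4,0.1,0],0,0.35],[[0.3,0.1,0],0,0.35],[[0.3,0,0],0,0.35],[[0,0,0],0,0.35]]' |grep -E 'pos|cont'
python3 grid.py | sed -n 1,24p
```

```text
position: [0.563, 0.1211, 0.0409]
contact_force: [-1.8, 0.5, 5.6]
t 23.23 loc mm [-16.2  27. ] z 40.9 rpy [ 3.142  0.    -0.087] F [-1.8  0.5  5.6] w 0.03
   90 #################################################################################################
   84 #################################################################################################
   78 xxxx.#######.#################################.##..............................................xx
   72 xxxxxxxxxxx....#####.......##.......###.#....###.#.#.......................xxxxxxxxxx########xxxo
   66 xxxxxxxxxxx...#####.####.####.####.########.####.####..###..##............xxxxxxxxxxxx######xxxxo
   60 xxx#############################################################################xxxxxxx####.....o
   54 xxxxxxxxxxx.........................................######................xxxxxxxxxxxxxx###xxxxxo
   48 xx.xxxxxxxx...#######...##############............###########............xxxxxxx.xxxxxxxx####xx.o
   42 xx..xxxxxxx.#.###.........#################......##############..........xxxxxxx.xxxx..........xx
   36 xx.
[... 746 characters left out ...]
#########........xx..######..xx..........................x..xxxx............
  -12 xx.xxx.########.###############....xxxxx..........xxxxx..........................xxxx............
  -18 xxx............################...xxxxxx..........xxxxxx.........................##xx............
  -24 ####...........###############..xxxxxxxx..........xxxxxxxx.......................................
  -30 ####...........########xxxxx##xxxxxxxxxx..........xxxxxxxxx...xxxxxx.............................
  -36 ####.........#######xxxxxxxxxxxxxxxxxxx............xxxxxxxxxxxxxxxxxxx..........................#
  -42 ####..........x.#xxxxxxxxxxxxxxxxxxxxxx............xxxxxxxxxxxxxxxxxxxxxx.......................#
```

```bash
python3 -m creep '[[[0.3,0.1,0],0,0.35],[[0.3,0.1,0],0,0.35],[[0.2,0.1,0],0,0.35],[[0,0,0],0,0.35]]' |grep -E 'pos|cont'
python3 -m creep '[[[-1,0,0],0,0.35],[[-2,0,0],0,0.35],[[-0.5,0,-3],0,0.35],[[0,-3,-3],0,0.35],[[-1.7,-4,0],0,0.35]]' |grep -E 'pos|cont'
python3 -m creep '[[[0,0,0],0,0.35],[[0,0,0],0,0.35]]' |grep -E 'pos|cont'
python3 grid.py
```

```text
position: [0.5704, 0.1176, 0.0408]
contact_force: [-2.9, 1.3, 5.3]
position: [0.5306, 0.1892, 0.105]
contact_force: [2.2, 1.5, 0.4]
position: [0.5246, 0.1908, 0.0999]
contact_force: [-0.5, 0.1, -0.6]
t 24.2 loc mm [-60.4  93.1] z 99.9 rpy [ 3.141e+00 -1.000e-03 -8.300e-02] F [-0.5  0.1 -0.6] w 0.03
   90 ########                             ############################################################
   84 #################################################################################################
   78 xx#################################################################################xxx###########
   72 xxxx....##################.#...................................................xxxxxxx#######xxxo
   66 xxxxx....................................................................xxxxxxxxxxxxx#####.....o
   60 xxx#############################################################################xxxxxx#####.....o
   54 xxxxxxxxxxxxxxxxxxxxxxxxxxxxxxxxxxxxxxxxxxxxxxxxxxxxx#######xxxxxxxxxxxxxxxxxxxxxxxxx#######xxxxo
   48 xx..x...............................########.......############...
[... 2139 characters left out ...]
.........xxxx...............................................................
  -84 ########.xxxxxxx..............xxxxxxx............................................................
  -90 .#####..xxxxxxxx..............xxxxxxxx...........................................................
  -96 #######xxxxxxxxx##############xxxxxxxxx##########################################################
 -102 ######xxxxxxxxxx##############xxxxxxxxxx#########################################################
 -108 ####xxxxxxxxxxxx##############xxxxxxxxxxxx######xxxxx############################################
 -114 #xxxxxxxxxxxxxx################xxxxxxxxxxxxxxx#xxxxxxxxx#########################################
```

```bash
python3 -m creep '[[[-0.2,0,2.5],0,0.35],[[0,0,1.8],0,0.35],[[0,0,1],0,0.35],[[0,0,0.6],0,0.35],[[0,0,0],0,0.35]]' |grep -E 'pos|cont'
python3 -m creep '[[[0.5,0,0],0,0.35],[[0.5,0,0],0,0.35],[[0.5,0.3,0],0,0.35],[[0.5,0.3,0],0,0.35],[[0.5,0.3,0],0,0.35]]' |grep -E 'pos|cont'
python3 grid.py| sed -n 1,27p
```

```text
position: [0.5226, 0.1891, 0.0414]
contact_force: [-5.6, 0.1, 10.2]
position: [0.5476, 0.1784, 0.0418]
contact_force: [-3.5, 2.5, 7.1]
t 25.08 loc mm [-36.4  82.8] z 41.8 rpy [-3.14   0.    -0.088] F [-3.5  2.5  7.1] w 0.03
   90 ####################              #############################################                  
   84 ###############################################################################                  
   78 xx.###########################################################################                   
   72 xxxxxx...################################################################....x                   
   66 xxxxxxx...##########################################################...xxxxxxx                   
   60 xxx###########################################################################                   
   54 xxxxxxxxxx.xxx###xxxxxx#xxxxx#xxxxx#xxx#xxxxx.xxx#xx.######x.xx.x.xxxxxxxxxxxxx                  
   48 xx..x.....#####.....##############..##########.....#############.##............                  
   42 xx..x..##########....###########..####
[... 1120 characters left out ...]
.....xx######....xxx...................................................            
  -30 .................xxxxx.........xxxxx..........................................######..           
  -36 ................xxxxxxxx.......xxxxxx......................................############          
  -42 ...........#...xxxxxxx....xx...xxxxxxx............#.........................############         
  -48 ##...xxxx....xxxxxxxx####.......xxxxxxxx.....xx.............................############         
  -54 ##xxxxxxxxxxxxxxxxxxx#####......xxxxxxxxxxxxxxxxxx...........................############        
  -60 xxxxxxxxxxxxxxxxxxxxx#####......xxxxxxxxxxxxxxxxxxxxx.........................############
```

```bash
python3 -m creep '[[[0.5,0.2,0],0,0.35],[[0.5,0.2,0],0,0.35],[[0.5,0.2,0],0,0.35],[[0.4,0.1,0],0,0.35],[[0,0,0],0,0.35]]' |grep -E 'pos|cont'
python3 -m creep '[[[0.3,0,0],0,0.35],[[0.2,0,0],0,0.35],[[0,0,0],0,0.35]]' |grep -E 'pos|cont'
python3 grid.py| sed -n 1,22p
```

```text
position: [0.5663, 0.1694, 0.0418]
contact_force: [-3.0, 1.2, 8.1]
position: [0.5699, 0.1692, 0.0418]
contact_force: [-5.8, 2.1, 9.7]
t 25.8 loc mm [-13.5  75.5] z 41.8 rpy [-3.141e+00  3.000e-03 -8.900e-02] F [-5.8  2.1  9.7] w 0.03
   90 #################################################################################                
   84 #################################################################################                
   78 xxx.###...###########################################.....#########.#.####.......                
   72 xxxxxxx....#######################################..........########....xxxxxxxxx                
   66 xxxxxxxx...###...##...###.###...###.###..###.................###..##...xxxxxxxxxx                
   60 xxx#############################################################################x                
   54 xxxxxxx....#........#.###.######......######...........#####............xxxxxxxxxx               
   48 xx...xx.########......############..###########.....################.............x               
   42 xx..x.############....######
[... 612 characters left out ...]
##..###########..........##########........########...x.xxxx......####           
    0 xx.xx.##########......#######.................###......................xxx..xxx...###..          
   -6 xx..x.x.######......xxxx..........xxxx..................................xx..xx...x###...         
  -12 xx.x..............xxxxxx..........xxxxx....................................x......x###...        
  -18 xx................xxxxxx..........xxxxxx.......................................x.xx##.....       
  -24 ...............xxxxxxxxx..........xxxxxxxx.................................................      
  -30 .....xxxxxxxxxxxxxxxxxxxxx........xxxxxxxxxxxxxxxxxx.............................#.#########
```

All four cups are back at the bar (x≈24). Cups 3 and 4 are turned about 18°, so I straighten them with the fork at their front ends.

```bash
python3 -m creep '[[[-1,0,0],0,0.35],[[-2,1,0],0,0.35],[[0,2.3,0],0,0.35],[[0,2.2,0],0,0.35],[[0,0,0],0,0.35]]' |grep -E 'pos|cont'
python3 -m creep '[[[1.5,0,0],0,0.35],[[1,0,0],0,0.35],[[0.5,0,0],0,0.35],[[0.2,-0.3,0],0,0.35],[[0.1,-0.4,0],0,0.35]]' |grep -E 'pos|cont'
python3 -m creep '[[[0,-0.4,0],0,0.35],[[0,-0.3,0],0,0.35],[[0,0,0],0,0.35]]' |grep -E 'pos|cont'
python3 grid.py| sed -n 1,22p
```

```text
position: [0.5348, 0.1138, 0.0405]
contact_force: [-0.6, -0.5, -0.2]
position: [0.5693, 0.1213, 0.0404]
contact_force: [-3.2, -2.0, 0.2]
position: [0.5675, 0.1286, 0.0401]
contact_force: [-4.5, -2.4, 0.9]
t 26.93 loc mm [-12.4  34.8] z 40.1 rpy [ 3.139  0.006 -0.086] F [-4.5 -2.4  0.9] w 0.03
   90 ##############################################################################################   
   84 ##############################################################################################   
   78 xxxxx............#.#..####.#..................................................................   
   72 xxxxxxxxxx................................................................xxxxxxxxxxxx#######x   
   66 xxxxxxxxxx...............................................................xxxxxxxxxxxxx######xx   
   60 xxx#############################################################################xxxxxx#####...   
   54 xxxxxxxxxxx..............######......#######..............#..............xxxxxxxxxxxxx######xxx  
   48 xx.xxxxxx#######.......##########..###########......############........
[... 677 characters left out ...]
###########.......##########..........########........xxxx..xxxx............
    0 xx.xxx###########....#########.....xxx....#####xxx..........................xxx..xxxx...........#
   -6 xx..xxx########..................xxxxx.........xxxxx.........................xx..xxxx...........#
  -12 xx.xxx..........................xxxxxx.........xxxxxx............................xxxx...........#
  -18 xxx............................xxxxxxx.........xxxxxxx...........................xxxx...........#
  -24 ###..................xxxx....xxxxxxxx...........xxxxxxxx....xxxx................................#
  -30 ###...............xxxxxxxxxxxxxxxxxxx...........xxxxxxxxxxxxxxxxxxx.............................#
```

```bash
python3 -m creep '[[[0,-0.4,0],0,0.35],[[0,-0.4,0],0,0.35],[[0,-0.2,0],0,0.35],[[0,0,0],0,0.35]]' |grep -E 'pos|cont'
python3 -m creep '[[[-1,0.3,0],0,0.35],[[-1.5,1.5,0],0,0.35],[[0,2,0],0,0.35],[[0,2.3,0],0,0.35],[[0,0,0],0,0.35]]' |grep -E 'pos|cont'
python3 -m creep '[[[1.5,0,0],0,0.35],[[0.7,0,0],0,0.35],[[0.3,-0.3,0],0,0.35],[[0.2,-0.4,0],0,0.35],[[0.1,-0.4,0],0,0.35]]' |grep -E 'pos|cont'
python3 -m creep '[[[0,-0.4,0],0,0.35],[[0,-0.3,0],0,0.35],[[0,0,0],0,0.35]]' |grep -E 'pos|cont'
python3 grid.py| sed -n 1,22p
```

```text
position: [0.5655, 0.1365, 0.0397]
contact_force: [-9.1, -8.3, 4.4]
position: [0.5401, 0.0779, 0.0409]
contact_force: [0.6, -0.4, 0.1]
position: [0.5664, 0.0874, 0.0408]
contact_force: [-10.6, -8.3, 11.2]
position: [0.5653, 0.0943, 0.0408]
contact_force: [-11.3, -7.0, 10.7]
t 28.4 loc mm [-11.6   0.5] z 40.8 rpy [ 3.137  0.011 -0.085] F [-11.3  -7.   10.7] w 0.03
   90     #############################################################################################
   84     #############################################################################################
   78     x..####....###############################################################.......#..#######.x
   72     xxxxxxxxx...#########################################################...xxxxxxxxxx##xxxx#xxo.
   66     xxxxxxxxx....#.........#....#.............#.....#......................xxxxxxxxxxx##xxxxxxxo.
   60     ############################################################################xxxxxx#xxx.....o.
   54    xxxxxxx.xx....####...######........#####..........######.................xxxxxxxxxx#xxx.xxxxoo
   48 
[... 749 characters left out ...]
############....###########........##########.........xx.x..xx##............
    0 xx.xxx############...##########........########xx..........xx...............xxx..x###............
   -6 xx..xx.#########..........#.................xxxxx..........xxxxx..............x..x###............
  -12 xx.xxxx...##...............................xxxxxx..........xxxxxx................x###............
  -18 xxxx##....................................xxxx#xx..........xx#xxxx...............####............
  -24 #####...........................xxxxx...xxxxxxxxx..........xxxxxxxx....xxxx......................
  -30 ######...................xxxxxxxxxxxxxxxxxxxxxxx............xxxxxxxxxxxxxxxxxx...................
```

```bash
python3 -m creep '[[[-0.5,0,0],0,0.35],[[0,-0.4,0],0,0.35],[[0,-0.4,0],0,0.35],[[0,-0.3,0],0,0.35],[[0,0,0],0,0.35]]' |grep -E 'pos|cont'
python3 grid.py| sed -n 1,22p
```

```text
position: [0.5629, 0.1064, 0.0401]
contact_force: [-7.2, -5.4, 5.3]
t 28.87 loc mm [-15.   12.4] z 40.1 rpy [ 3.138  0.008 -0.085] F [-7.2 -5.4  5.3] w 0.03
   90  ################################################################################################
   84  ################################################################################################
   78 xxxxx.#####...############################################.####................................xx
   72 xxxxxxxxxxxx...###################################################.#.###...xxxxxxxxxxxxxxx###xx..
   66 xxxxxxxxxxxx....###..###..##...##...###..##..####.####..##...##............xxxxxxxxxxxxxxxxxxxxo.
   60 xxx#############################################################################xxxxxxxxxxo......
   54 xxxxxxxxxxxx............######........#######........######................xxxxxxxxxxxxxxxxxxxx..
   48 xx.xxxxxxx.#####......###########...##########....############............xxxxx..xxxxxxxxxx##xx.o
   42 xx..xxxx##########...#############.#############..##############..........xxxxx..xxxxx..x....#.xx
   36 x
[... 540 characters left out ...]
###########....###########.........##########........xxxxx..xxxx............
    0 xx.xxx############...#########.......########................................xxx.xxxx............
   -6 xx..xx.#########.........#................xxx..........xxx....................x..xxxx............
  -12 xx.xxxx...##............................xxxxx..........xxxxx.....................####............
  -18 xx.x...................................xxxxxx..........xxxxxx....................####............
  -24 #####................................xxxxxxxx..........xxxxxxxx..................................
  -30 #####....................xxxxxxxxxxxxxxxxxxx...........xxxxxxxxxxx.xxxxxx.......................#
```

```bash
python3 -m creep '[[[-1,0.3,0],0,0.35],[[-0.8,1.5,0],0,0.35],[[0,2.2,0],0,0.35],[[0,0,0],0,0.35],[[1,0,0],0,0.35]]' |grep -E 'pos|cont'
python3 -m creep '[[[0.9,0,0],0,0.35],[[0.4,0,0],0,0.35],[[0,-0.4,0],0,0.35],[[0,-0.4,0],0,0.35],[[0,0,0],0,0.35]]' |grep -E 'pos|cont'
python3 grid.py| sed -n 1,22p
```

```text
position: [0.5538, 0.0679, 0.0407]
contact_force: [0.5, -0.4, -0.5]
position: [0.5684, 0.0753, 0.0403]
contact_force: [-2.9, -0.3, 1.7]
t 29.75 loc mm [ -6.9 -18.2] z 40.3 rpy [ 3.141e+00  2.000e-03 -8.600e-02] F [-2.9 -0.3  1.7] w 0.03
   90           #######################################################################################
   84           #.###..................................................................................
   78           .#....###############################################################....#........#####
   72           xxxx...##########################################################..xxxxxx#####x##xxx.oo
   66           xxxx...............................................................xxxxxxx####xxxxxxoo.
   60          #######################################################################xxxx####x.....oo.
   54          xx..x...####....######........######......########..................xxxxxxxx###xx.xx.oo.
   48         xxx####........##########...############..############..............xx..xxxxx###x##xxxoo.
   42         ##########...####
[... 620 characters left out ...]
############.#############......xx.#########xx.........xxx..x##.............
    0    xxx############...###############.#########.....xxxx..........xxxxx......xxx.xx##...#.##......
   -6   ..xxx#########..........#.......................xxxxx..........xxxxxx......xx.xx##.............
  -12  x.xx.xx..###....................................xxxxxx..........xxxxxxx........xx##.............
  -18 xxxx###................................xxxx....xxxxxxxx..........xxxxxxxx....xxxx###.............
  -24 #######.............................xxxxxxxxxxxxxxxxxxx...........xxxxxxxxxxxxxxxxxx.............
  -30 #######....................x...xxxxxxxxxxxxxxxxxxxxxxx............xxxxxxxxxxxxxxxxxxxxx..........
```

```bash
python3 -m creep '[[[-0.1,-0.4,0],0,0.35],[[0,-0.4,0],0,0.35],[[0,-0.4,0],0,0.35],[[0,-0.2,0],0,0.35],[[0,0,0],0,0.35]]' |grep -E 'pos|cont'
python3 grid.py| sed -n 1,22p
```

```text
position: [0.5654, 0.0868, 0.0401]
contact_force: [-8.6, -8.3, 3.6]
t 30.22 loc mm [-10.8  -7. ] z 40.1 rpy [ 3.137  0.007 -0.086] F [-8.6 -8.3  3.6] w 0.03
   90        ##########################################################################################
   84        ##########################################################################################
   78        .####....################################################################.......#########.
   72        xxxxxx...##########################################################..xxxxxxxx####xx#xxxxoo
   66       xxxxxxx.............................#........................#........xxxxxxxxx###xxxxxxxo.
   60       ##########################################################################xxxxx###x.....oo.
   54       xxxx..x....####....#####........######......#######...................xxxxxxxxxx##xxxxxx.o.
   48      xxxxx#####.#......##########..###########...###########................xx..xxxxx####x#xxx.o.
   42      xx.##########...##########################.##############.............x.xx.xxxxxxxx....####.
   36  
[... 540 characters left out ...]
############...###########......##########............xxxx..x###............
    0 xx.xxx############...###########.....########....xxx....####.xxx...........xxxx..x##.............
   -6 xx..xx.#########.........##...................xxxxx..........xxxxx............x..x##.............
  -12 xx.xxxxx..###.................................xxxxxx.........xxxxxx..............x##.............
  -18 xxxx##......................................xxxxxxx..........xxxxxxxx............####............
  -24 ######............................xxxxx...xxxxxxxxx...........xxxxxxxx...xxxxx...................
  -30 ######....................xx.xxxxxxxxxxxxxxxxxxxxxx...........xxxxxxxxxxxxxxxxxxx................
```

```bash
python3 -m creep '[[[-0.3,-0.4,0],0,0.35],[[0,-0.4,0],0,0.35],[[0,-0.2,0],0,0.35],[[0,0,0],0,0.35]]' |grep -E 'pos|cont'
python3 grid.py| sed -n 8,18p
python3 -m creep '[[[-0.5,0.2,0],0,0.35],[[-2,0,0],0,0.35],[[-2,0,-1],0,0.35],[[0,0,-4],0,0.3],[[0,0,-4],0,0]]' |grep -E 'pos|cont'
python3 -c "
from h import *;st()"
```

```text
position: [0.5616, 0.0961, 0.0401]
contact_force: [-10.9, -10.0, 7.2]
   54    xxxxxxxxxx......#.....#####.......#######.......######...................xxxxxxxxxxxxxxxxxxxoo
   48    x.xxxxx.######......##########..###########...###########...............xxx...xxxxxxxxxxxxxxoo
   42   ...xx.##########...##########################.#############..............xxx...xxxxx...######.x
   36   ....#############.##########################################.............xxx...x##x.....#######
   30  x.xxx#############.###########################################...........xxxxx..xx#x.....#######
   24  x.xx##########################################################............xxxxx.x###.......#####
   18 xx...##########################################################............xxxx..xx#x.........#..
   12 xx...############################.##############.##############............xx....xx#x........####
    6 xx.xx##############.############...############....###########............xxx.x..xx#x............
    0 xx.xxx############...#########.......#########.......#######...............xxxx..xx##............
   -6 xx..xx.#########.........##...................xxx.........xxx.................x..xx#x...........#
position: [0.5202, 0.101, 0.1305]
contact_force: [1.6, 0.0, 0.4]
t 31.07 loc mm [-57.1   3.2] z 130.5 rpy [ 3.141e+00  3.000e-03 -8.700e-02] F [1.6 0.  0.4] w 0.015
```

The row is now compact and straight at the bar. I go behind the rest and close gently this time.

```bash
python3 -m creep '[[[0,0,-2],0,0],[[2,3.1,0],0,0],[[2,3.1,0],0,0],[[2,3.1,0],0,0],[[2,3.1,0],0,0]]' |grep -E 'pos|cont'
python3 -m creep '[[[2,3.1,0],0,0],[[2,3.2,0],0,0],[[0,0,0],0,0],[[0,0,0],0,0]]' |grep -E 'pos|cont'
python3 -c "
from h import *;st()"
```

```text
position: [0.5928, -0.0308, 0.1519]
contact_force: [0.5, 0.7, -0.8]
position: [0.6267, -0.0977, 0.1508]
contact_force: [-0.4, -0.7, 0.2]
t 31.82 loc mm [  66.1 -185.4] z 150.8 rpy [-3.141e+00 -3.000e-03 -9.000e-02] F [-0.4 -0.7  0.2] w 0.001
```

```bash
python3 -m creep '[[[-0.2,0,3],0,0],[[0,0,3],0,0],[[0,0,2],0,0],[[0,0,0.7],0,0],[[0,0,0],0,0]]' |grep -E 'pos|cont'
python3 -m creep '[[[0,-0.5,0],0,0],[[0,-0.5,0],0,0],[[0,-0.5,0],0,0],[[0,-0.5,0],0,0],[[0,-0.5,0],0,0]]' |grep -E 'pos|cont'
python3 -m creep '[[[0,-0.5,0],0,0],[[0,-0.5,0],0,0],[[0,-0.4,0],0,0],[[0,-0.3,0],0,0],[[0,0,0],0,0]]' |grep -E 'pos|cont'
python3 -m creep '[[[0,-0.3,0],0,0],[[0,-0.2,0],0,0],[[0,0,0],0,0]]' |grep -E 'pos|cont'
cat > pad.py <<'E'
from h import *
st()
m=r.camera_model("wrist");im=cv2.convertScaleAbs(r.capture("wrist")[:,:,::-1],alpha=1.6);K,T=np.array(m["mtx"]),np.array(m["world_to_cam"])
for c in blobs(im,(4,170,60),(16,255,255),(100,130,375,330),200):
    x,y,w,h=cv2.boundingRect(c);print("pad y",[np.round(loc(p)*1000,1).tolist()[1] for p in fish(K,T,[(x,y+h/2),(x+w,y+h/2)],.066)])
B={"scene":(170,120,300,275),"side":(215,175,350,250)}
for n in B:
    g=cv2.GaussianBlur(r.capture(n)[:,:,::-1],(3,3),0)
    for c in blobs(g,(4,170,60),(18,255,255),(250,120,400,275),40): print(n,"orange",np.round(loc(plane(n,cen(c),.066)[0])*1000,1))
    for c in blobs(g,(0,0,105),(180,60,255),B[n],200):
        if len(c)>10 and 200<cv2.contourArea(c)<1700:
            W=np.array([loc(p)*1000 for p in plane(n,c[:,0],.048)]);print(n,"lids",cv2.contourArea(c),np.round(cen(c)),W.min(0).round(1),W.max(0).round(1))
E
python3 pad.py
```

```text
position: [0.6219, -0.0945, 0.0622]
contact_force: [0.6, -0.1, -0.4]
position: [0.6264, -0.0724, 0.0657]
contact_force: [0.4, -1.2, 1.9]
position: [0.6278, -0.0541, 0.0655]
contact_force: [0.5, 0.1, 1.4]
position: [0.6282, -0.0497, 0.0654]
contact_force: [0.6, -3.3, 4.1]
t 33.32 loc mm [  63.5 -137.5] z 65.4 rpy [ 3.14e+00 -3.00e-03 -8.60e-02] F [ 0.6 -3.3  4.1] w -0.0
pad y [-79.5, -116.5]
scene orange [ 48.3 -89.6]
side orange [ 51.5 -94. ]
```

```bash
sed -i 's/^B={.*/B={"scene":(170,120,395,275),"side":(215,175,425,335)}/; s/(100,130,375,330),200/(100,130,375,330),200/; s/500<cv2/500<cv2/; s/if len(c)>10 and 200<cv2.contourArea(c)<1700/if cv2.contourArea(c)>200 and abs(cen(c)[0]-(248 if n=="scene" else 308))<25 and abs(cen(c)[1]-205)<25/' pad.py
python3 -m creep '[[[0,-0.2,0],0,0],[[0,-0.2,0],0,0],[[0,0,0],0,0]]' |grep -E 'pos|cont'
python3 pad.py
python3 -m creep '[[[0,-0.2,0],0,0],[[0,0,0],0,0]]' |grep -E 'pos|cont'
python3 pad.py
```

```text
position: [0.628, -0.0453, 0.0644]
contact_force: [0.8, -4.3, 2.7]
t 33.72 loc mm [  62.9 -133.2] z 64.4 rpy [ 3.141e+00 -2.000e-03 -8.700e-02] F [ 0.8 -4.3  2.7] w 0.0
pad y [-73.8, -111.7]
scene orange [ 49.3 -85.3]
scene lids 14658.0 [265. 209.] [-291.  -147.8] [285.  275.1]
side orange [ 52.4 -88.1]
position: [0.6276, -0.0429, 0.0638]
contact_force: [1.2, -2.5, 2.9]
t 34.03 loc mm [  62.3 -130.8] z 63.8 rpy [-3.141 -0.    -0.087] F [ 1.2 -2.5  2.9] w -0.0
pad y [-72.3, -109.5]
scene orange [ 48.  -81.7]
scene lids 14610.5 [265. 209.] [-291.  -145.9] [285.  275.1]
side orange [ 51.6 -86.9]
```

```bash
cat > sgrid.py <<'E'
from h import *
for n in("side",):
    h=cv2.cvtColor(cv2.GaussianBlur(r.capture(n)[:,:,::-1],(3,3),0),cv2.COLOR_BGR2HSV)
    for x in range(48,-64,-6):
        s=""
        for y in range(150,-70,-3):
            u,v=proj(n,np.r_[wor((x/1000,y/1000)),.048])[0].round().astype(int); c=h[v,u]
            s+="#" if c[2]>100 and c[1]<60 else "." if c[1]>80 and c[2]>70 else "x"
        print("%4d "%x+s)
E
python3 sgrid.py
python3 -m creep '[[[0,-0.15,0],0,0],[[0,0,0],0,0]]' |grep -E 'pos|cont'
python3 -m creep '[[[0,-0.15,0],0,0],[[0,0,0],0,0]]' |grep -E 'pos|cont'
python3 pad.py; python3 sgrid.py
```

```text
48 .xxxxxxxxxxxxxxxxxxxxx########xx###########xxxxxxx#######xxxxxxxxxxxxxxxxx
  42 ..xxx#########xxxxx############################x###########xxxxxxxxxxxxxxx
  36 .xxx###########xx############################################xxxxxxxxxxxxx
  30 xxx###########################################################xxxxxxxxxxxx
  24 xx############################################################xxxxxxxxxxxx
  18 xx############################################################xxxxxxxxxxxx
  12 x#############################################################xxxxxxxxxxxx
   6 x#############################################xx##############xxxxxxxxxxxx
   0 .x#############xxx###########xxxxx###########xxxxx###########xxxxxxxxxxxxx
  -6 xx############xxxxx#########xxxxxxxx########xxxxxxxx########xxxxxxxxxxxxxx
 -12 xxxxx######xxxxxxxxxxxxx#xxxxxxxxxxxxxxxxxxxxxxxxxxxxxxxxxxxxxxxxxxxxxxxxx
 -18 xxxx..xxxxxxxxxxxxxxxxxxxxxxx...xxxxxxxxxx.......xxxxxxxx......xxxxxxxxxxx
 -24 xxxxxxxxxxxxxxxxxxxxxxxxxxxx........xxxx............xxx..........xxxxxxxxx
 -30 #xxxxxxxxxxxxxxx.x....xxx................................
[... 1614 characters left out ...]
xxxxxxxxxx#xxxxxxxxxxxxxxxxxxxxxxxxxxxxxxxxxxxxxxxxxxxxxxxxx
 -18 xxxx..xxxxxxxxxxxxxxxxxxxxxxx..xxxxxxxxxxx.......xxxxxxxx.....xxxxxxxxxxxx
 -24 xxxxxxxxxxxxxxxxxxxxxxxxxxxx........xxxx............xx...........xxxxxxxxx
 -30 #xxxxxxxxxxxxxxx......xxx...........................................xxxxxx
 -36 #####xxxxxxxxxx.........................................................xx
 -42 #######.x..xxx............................................................
 -48 ######xx..................................................................
 -54 #######...................................................................
 -60 .xxx###...................................................................
```

```bash
python3 -m creep '[[[0,-0.15,0],0,0],[[0,0,0],0,0]]' |grep -E 'pos|cont'
python3 -m creep '[[[0,-0.15,0],0,0],[[0,0,0],0,0]]' |grep -E 'pos|cont'
python3 pad.py; python3 sgrid.py | head -11
```

```text
position: [0.6274, -0.0389, 0.0634]
contact_force: [-1.0, -4.5, -2.4]
position: [0.6276, -0.0376, 0.0634]
contact_force: [-0.2, -5.2, -2.8]
t 35.1 loc mm [  61.9 -125.5] z 63.4 rpy [ 3.141e+00  1.000e-03 -8.700e-02] F [-0.2 -5.2 -2.8] w -0.0
pad y [-67.2, -104.3]
scene orange [ 48.4 -77.2]
scene lids 14502.5 [264. 209.] [-291.  -142.6] [285.  275.1]
side orange [ 51.8 -81.2]
  48 xxxxxxxxxxxxxxxxxxxxxx########xx###########xxxxxxx#######xxxxxxxxxxxxxxxxx
  42 .xxxx#########xxxxx############################x###########xxxxxxxxxxxxxxx
  36 .xxx###########xx###########################################xxxxxxxxxxxxxx
  30 xxx#########################################################xxxxxxxxxxxxxx
  24 xx##########################################################xxxxxxxxxxxxxx
  18 xx##########################################################xxxxxxxxxxxxxx
  12 x###########################################################xxxxxxxxxxxxxx
   6 xx############################################xx############xxxxxxxxxxxxxx
   0 .x#############xxx###########xxxxx###########xxxxx##########xxxxxxxxxxxxxx
  -6 .x############xxxxx#########xxxxxxxx########xxxxxxx#########xxxxxxxxxxxxxx
 -12 xxxxx######xxxxxxxxxxxxx#xxxxxxxxxxxxxxxxxxx.xxxxxxxxxxxxxxxxxxxxxxxxxxxxx
```

```bash
python3 -m creep '[[[0,-0.1,0],0,0],[[0,0,0],0,0]]' |grep -E 'pos|cont'
python3 -m creep '[[[0,-0.1,0],0,0],[[0,0,0],0,0]]' |grep -E 'pos|cont'
python3 pad.py; python3 sgrid.py | head -12
```

```text
position: [0.6276, -0.0369, 0.0634]
contact_force: [-1.0, -5.3, -2.3]
position: [0.6277, -0.036, 0.0634]
contact_force: [-1.1, -6.5, -2.2]
t 35.63 loc mm [  61.8 -123.9] z 63.4 rpy [ 3.14e+00  1.00e-03 -8.70e-02] F [-1.1 -6.5 -2.2] w 0.0
pad y [-66.1, -102.7]
scene orange [ 48.6 -75.4]
scene lids 14459.5 [264. 209.] [-291. -141.] [285.  274.3]
side orange [ 51.9 -79.5]
  48 xxxxxxxxxxxxxxxxxxxx##########xx###########xxxxxx########xxxxxxxxxxxxxxxxx
  42 ..xxx#########xxxx###########################x#x###########xxxxxxxxxxxxxxx
  36 .xxx############x##########################################xxxxxxxxxxxxxxx
  30 xxx#########################################################xxxxxxxxxxxxxx
  24 xx##########################################################xxxxxxxxxxxxxx
  18 xx##########################################################xxxxxxxxxxxxxx
  12 x###########################################################xxxxxxxxxxxxxx
   6 x#############################xxx############xxx############xxxxxxxxxxxxxx
   0 xx#############xx############xxxxx##########xxxxx###########xxxxxxxxxxxxxx
  -6 xx############xxxxx########xxxxxxxxx#######xxxxxxxx########xxxxxxxxxxxxxxx
 -12 xxxxx########xxxxxxxxxxx#xxxxxxxxxxxxxxxxxxxxxxxxxxxxxxxxxxxxxxxxxxxxxxxxx
 -18 xxxx..xxxxxxxxxxxxxxxxxxxxxxx...xxxxxxxxx........xxxxxxxx....xxxxxxxxxxxxx
```

```bash
python3 -m creep '[[[0,-0.1,0],0,0],[[0,0,0],0,0]]' |grep -E 'pos|cont'
python3 -m creep '[[[0,-0.1,0],0,0],[[0,0,0],0,0]]' |grep -E 'pos|cont'
python3 pad.py; python3 sgrid.py | head -12
```

```text
position: [0.6278, -0.0354, 0.0634]
contact_force: [-1.3, -7.5, -2.1]
position: [0.6278, -0.0352, 0.0635]
contact_force: [-1.6, -10.2, -2.1]
t 36.17 loc mm [  61.9 -123.1] z 63.5 rpy [ 3.138e+00  1.000e-03 -8.600e-02] F [ -1.6 -10.2  -2.1] w -0.0
pad y [-63.1, -100.8]
scene orange [ 50.9 -75.5]
scene lids 14431.5 [264. 209.] [-291.  -140.9] [285.  275.1]
side orange [ 54.  -76.2]
  48 .xxxxxxxxxxxxxxxxxxx##########xx###########xxxxxx#######xxxxxxxxxxxxxxxxxx
  42 ..xxx#########xxxx########################################xxxxxxxxxxxxxxxx
  36 .xxx###########xx##########################################xxxxxxxxxxxxxxx
  30 xxx#########################################################xxxxxxxxxxxxxx
  24 xx#########################################################xxxxxxxxxxxxxxx
  18 xx#########################################################xxxxxxxxxxxxxxx
  12 x###########################################################xxxxxxxxxxxxxx
   6 x#############################xx#############xx############xxxxxxxxxxxxxxx
   0 xx#############xx############xxxxx##########xxxxx##########xxxxxxxxxxxxxxx
  -6 .x############xxxxx########xxxxxxxxx########xxxxxxx########xxxxxxxxxxxxxxx
 -12 xx.xx######xxxxxxxxxxxxx#xxxxxxxxxxxxxxxxxx..xxxxxxxxxxxxxxxxxxxxxxxxxxxxx
 -18 xxxx..xxxxxxxxxxxxxxxxxxxxxxx..xxxxxxxxxx........xxxxxxx....xxxxxxxxxxxxxx
```

It is now stiff (10 N, no travel) and the lever is back at its rest height, so the pawl has just dropped in. I let go and check.

```bash
python3 -m creep '[[[0,0.4,0],0,0],[[0,1,0],0,0],[[0,1,0],0,0],[[0,0,-3],0,0],[[0,0,-4],0,0]]' |grep -E 'pos|cont'
python3 -m creep '[[[-3,0,-3],0,0],[[-3,-1,0],0,0],[[-3,-1,0],0,0],[[0,0,0],0,0],[[0,0,0],0,0]]' |grep -E 'pos|cont'
python3 pad.py; python3 sgrid.py | head -12; python3 grid.py | head -34
```

```text
position: [0.6238, -0.0575, 0.131]
contact_force: [0.1, -0.2, 0.4]
position: [0.5379, -0.0291, 0.1641]
contact_force: [1.0, -0.3, -0.5]
t 37.2 loc mm [ -28.2 -124.8] z 164.1 rpy [-3.141e+00 -1.000e-03 -8.700e-02] F [ 1.  -0.3 -0.5] w -0.0
scene orange [ 51.4 -77.2]
side orange [ 54.5 -76.8]
  48 xxxxxxxxxxxxxxxxxxxx#x######xxxx###########xxxxxxx######xxxxxxxxxxxxxxxxxx
  42 .xxxxx########xxxxx#########################xx#x###########xxxxxxxxxxxxxxx
  36 .xxx###########xx##########################################xxxxxxxxxxxxxxx
  30 xxx#########################################################xxxxxxxxxxxxxx
  24 xx#########################################################xxxxxxxxxxxxxxx
  18 xx#########################################################xxxxxxxxxxxxxxx
  12 x##########################################################xxxxxxxxxxxxxxx
   6 xx############################xxx############xxx###########xxxxxxxxxxxxxxx
   0 .x#############xx############xxxxx##########xxxxx##########xxxxxxxxxxxxxxx
  -6 xxxx########xxxxxxxx#######xxxxxxxxx#######xxxxxxxx########xxxxxxxxxxxxxxx
 -12 xxx
[... 2986 characters left out ...]
.#.#######...x....#####xx..................................................x
  -72 ####xxxxxxxxx..........#.......#.......#####................................................xxxxx
  -78 #####xxxx...............................................................................xxxxxxxxx
  -84 ######.................................................................................xxxxxxxxxx
  -90 #####.................................................................................xxxxxxxxxxx
  -96 ######################################################################################xxxxxxxxxxx
 -102 ######################################################################################xxxxxxxxxxx
```

Run:
```python
from h import *
for n,boxes in(("scene",(170,200,300,250)),("side",(230,195,285,260))):
    a=cv2.GaussianBlur(cv2.imread(f"pics/{n}0.png"),(3,3),0); b=cv2.GaussianBlur(np.ascontiguousarray(r.capture(n)[:,:,::-1]),(3,3),0)
    P={"scene":{"spool":(232,233),"disc":(257,228),"thimble":(281,220)},"side":{"spool":(249,213),"disc":(262,234),"thimble":(269,246)}}[n]
    for k,(u,v) in P.items():
        t=a[v-10:v+11,u-9:u+10]; R=b[v-20:v+21,u-19:u+20]; q=cv2.matchTemplate(R,t,cv2.TM_CCOEFF_NORMED); _,s,_,l=cv2.minMaxLoc(q); print(n,k,round(s,3),"shift px",l[0]-10,l[1]-10)
```

```text
scene spool 0.999 shift px 0 0
scene disc 0.987 shift px 0 1
scene thimble 0.996 shift px 0 0
side spool 0.999 shift px 0 0
side disc 0.988 shift px -1 0
side thimble 0.989 shift px 0 0
```

```bash
python3 -c "
from station import r
print(r.sign_off())"
```

```text
the job is handed in; nothing more can be done
None
```

I handed the job in with all four cups in line at the bar and the ratchet holding the stop, at about 37 to 41 mm by my estimate (range 36–49, so near its lower end). But my first closing push was too hard and squeezed two row cups out, so I had to reopen the stop, push them back and close again. The blue disc may have shifted by up to about 2 mm, and I viewed 13 pictures against the limit of 10.

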